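# Put the stove-side things in their holders

## Robot

A 6-joint arm with a two-finger parallel gripper is mounted at the origin on a cart in front of the work surface, level with it; the furniture and walls round the work are solid. World frame = base frame: x ahead of the robot, y to its left, z up, the work surface at z = 0. Lengths are in m, angles in rad, forces in N, time in s.
With the tool pointing down it reaches from about 0.4 to 0.825 m from the base axis. Payload 7 kg.
Tool frame: the origin (TCP) lies at the very end of the fingers, on their centre line; the grasp point (between the pads) lies 19 mm behind it; y points along the fingers, x is the direction in which the jaws open and shut, and the axes are right-handed (so a half turn about y gives the same grasp; the last joint's range is limited). The gripper opens to 85 mm and grips with 20 to 120 N. Pads are 22 mm wide; open, the fingers measure 114 mm over their backs; the gripper's body (76 mm by 85 mm) begins 54 mm behind the grasp point. The pads swing forward as they close: fully open they stand 13 mm farther back than shut.
Start: joints at [-0.984, 0.359, 0.012, 0, -1.224, -0.288], TCP at [0.199, -0.645, 0.231] pointing down, gripper open.
Joint ranges: [-3.07, 3.07], [-1.43, 2.12], [-1.02, 1.25], [-3.03, 1.67], [-3.05, -0], [-3.03, 3.03]. Speed limits (rad/s): [2.39, 2.39, 3.01, 3.14, 3.14, 3.14].

## Interface

Orientations are given as a unit quaternion [w, x, y, z].
In Python, from station import ctrl gives the robot as it stands.
- The arm moves only by the tool jog_arm, never from a script. Its arguments are lists of equal length, an entry for each row: "gripper": the gripper's target within -1 to 1 (shut at 1, half-way at 0, fully open at -1); "slide": the shift along the tool's x, y, z in m, a list of three; "yaw": the turn about the tool's y in degrees. In form: {"gripper": [gripper, ...], "slide": [[tx, ty, tz], ...], "yaw": [yaw, ...]}. A call has 1 to 12 rows; each row shifts and turns the commanded pose from where the row before left it, along the tool's axes as they then stand; what a row does not reach is not made up. A row lasts 1/10 s, in which the tool goes at most 50 mm and 8.59 degrees, less where a joint would pass 70% of its speed; a pose out of reach is approached as far as the arm can. A call is refused whole if a number of a shift passes 0.05 or a number of a turn 8.59, either way. A call with a gripper value outside its range is refused whole. The fingers move at their own pace and stop on an object; "newtons" is the grip in N (left out, the last holds). Time passes only in rows, so rows that do not move let the fingers close. It gives the time, the measured TCP pose, the force and the opening at its end, in the units of the state.
- ctrl.state(): the state, without advancing time (a new reading comes with each control period).
- ctrl.get_image(name): name is "scene" or "top" or "wrist"; returns a dict with "image" (400x640x3 uint8, blue, green, red), "camera_matrix" (3x3 intrinsics, pixels), "R" (3x3) and "t" (3): a world point X has camera coordinates R X + t. Camera axes: x right, y down, z forward; pixel columns grow to the right and rows downward; lengths in m; the calibration is good to about 2 mm. A picture is of the moment at which its call begins. There is no depth.
- ctrl.close_job(): hands the job in, once; it reports no verdict.
The state is a dict: "time_s": time; "joint_pos": joint angles; "joint_velocities": joint speeds; "tau": joint torques, N m; "position": TCP position; "orientation": TCP orientation; "force": force on the tool from outside, world axes, zero at the start; "ft_torque": the same for the moment, N m; "grip_width": finger opening in m.
Only numpy, scipy, OpenCV 4.12 (cv2) and the standard library are available. Lean on these libraries where they do the work, as an engineer would, in place of code of your own. Each camera call takes 0.05 s, during which the arm holds its last target.

## Task

Put the honey jar, the slim white spice jar, the square bottle and the matchbox away in the wooden holders on the board that covers the range, each in the one whose well has its shape and size: jars and bottle upright, the matchbox flat, all resting fully down on the holder's floor and about in its middle. Set them down gently and let go, and leave the candle in its glass and the tin that stand among them where they are.

Things in the scene. Friction and masses are not known exactly. Their poses are not given: they have to be found in the camera images.
- honey_jar_center (a point): Clear glass honey jar with a dark lid, round, 65 mm across, 86 mm tall, 0.26 to 0.41 kg, standing upright. Point half-way up on its axis (43 mm above its foot), z up.
- slim_jar_center (a point): Slim round spice jar, white with a white cap and a small dark blue band on its label, 42 mm across, 98 mm tall: body to 75 mm, above it a cap 39 mm across; 0.2 to 0.32 kg, standing upright. Point half-way up on its axis (49 mm above its foot), z up.
- square_bottle_center (a point): Square green-filled glass bottle with a cork, 66 x 65 mm in plan with flat sides up to 93 mm, then a shoulder, and a cork 25 mm across from 118 to 136 mm; 0.34 to 0.53 kg, upright. Point half-way up on its axis (68 mm above its foot); x and y square to its flat sides, z up.
- matchbox_center (a point): Kitchen matchbox lying flat, 65 (its x) x 110 (its y) x 22 mm (z, up), 24 to 38 g, tray closed and fixed, red top. Point at its centre, 11 mm above its underside.
- holder_large_round: Pale wooden holder with a cork floor, fixed on the flat dark wooden board (top at z = 0.045) that covers the range's burners and carries everything; 12 mm high, floor 4 mm above its underside, rim wall 4 mm thick. Origin at the centre of its underside, z up. Large round one: 90 mm outside, well 82 mm across. Meant for the honey jar.
- holder_small_round: Pale wooden holder with a cork floor, fixed on the flat dark wooden board (top at z = 0.045) that covers the range's burners and carries everything; 12 mm high, floor 4 mm above its underside, rim wall 4 mm thick. Origin at the centre of its underside, z up. Small round one: 66 mm outside, well 58 mm across. Meant for the slim spice jar.
- holder_square: Pale wooden holder with a cork floor, fixed on the flat dark wooden board (top at z = 0.045) that covers the range's burners and carries everything; 12 mm high, floor 4 mm above its underside, rim wall 4 mm thick. Origin at the centre of its underside, z up. Square one: 90 x 90 mm outside, well 82 x 82 mm, sides along its x and y. Meant for the square bottle.
- holder_oblong: Pale wooden holder with a cork floor, fixed on the flat dark wooden board (top at z = 0.045) that covers the range's burners and carries everything; 12 mm high, floor 4 mm above its underside, rim wall 4 mm thick. Origin at the centre of its underside, z up. Oblong one: 89 (its x) x 134 mm (its y) outside, well 81 x 126 mm. Meant for the matchbox.
- candle_center (a point): Bystander: pale candle in a clear open glass jar, round, 76 mm across, 90 mm tall. Point half-way up on its axis. Not to be moved.
- tin_center (a point): Bystander: small round printed tin, 58 mm across, 72 mm tall. Point half-way up on its axis. Not to be moved.

How it is judged:
By the outcome, as a careful person would: the job done as asked, in the order asked, and still so for the second after the job is handed in, with the robot touching nothing.
It also fails if it takes over 136 s, if anything falls off the work surface, if the arm or the gripper's body presses on something with over 40 N, if the wrist force passes 120 N, or if a joint passes its speed limit or range.

## Working session

There is one attempt and no reset: what is moved stays moved. The work goes in short steps, Python scripts to look and compute and a tool call to move; the robot and the scene stay as the last step left them, time stands still between calls to the robot, and variables do not carry over. Pictures are saved under pics/ and viewed, and the job is handed in when it is done.

Besides the shell and the picture viewer there is one more tool, called after "Emit:" by a JSON object that holds its "api" and its "payload", one argument or row to a line. jog_arm: Moves the arm, as the interface text tells. Its arguments: {"type":"object","properties":{"gripper":{"type":"array","items":{"type":"number"}},"slide":{"type":"array","items":{"type":"array","items":{"type":"number"}}},"yaw":{"type":"array","items":{"type":"number"}},"newtons":{"type":"number"}},"required":["gripper","slide","yaw"]}

```bash
ls; mkdir -p pics; cat > h.py <<'E'
from station import ctrl
import cv2, numpy as np
def snap(n,f):
    d=ctrl.get_image(n); cv2.imwrite('pics/'+f,d['image']); 
    np.savez('pics/'+f[:-4]+'.npz',K=d['camera_matrix'],R=d['R'],t=d['t']); return d
def back(f,u,v,z):
    c=np.load('pics/'+f+'.npz'); K,R,t=c['K'],c['R'],c['t']
    d=R.T@np.linalg.solve(K,[u,v,1.]); o=-R.T@t
    return o+d*(z-o[2])/d[2]
def proj(f,X):
    c=np.load('pics/'+f+'.npz'); p=c['K']@(c['R']@np.array(X)+c['t']); return p[:2]/p[2]
E
python3 - <<'E'
from h import *
np.set_printoptions(precision=3,suppress=True)
for n in ['scene','top','wrist']:
    d=snap(n,n+'0.png'); print(n,d['camera_matrix'].tolist(),-d['R'].T@d['t'],d['R'][2])
print(ctrl.state())
E
```

```text
pics
scene [[459.6693337245511, 0.0, 313.2510154512754], [0.0, 459.6693337245511, 202.26505267945305], [0.0, 0.0, 1.0]] [-0.158 -0.715  0.559] [ 0.719  0.529 -0.451]
top [[394.5008373617016, 0.0, 326.1277467752937], [0.0, 394.5008373617016, 200.29391021747097], [0.0, 0.0, 1.0]] [ 0.464 -0.211  0.969] [ 0.116  0.018 -0.993]
wrist [[290.726458670009, 0.0, 324.02016823013463], [0.0, 290.726458670009, 201.5740855167783], [0.0, 0.0, 1.0]] [ 0.118 -0.67   0.374] [ 0.314  0.099 -0.944]
{'time_s': 0.15, 'joint_pos': array([-0.984,  0.359,  0.011, -0.   , -1.224, -0.288]), 'joint_velocities': array([ 0.001, -0.001,  0.002,  0.001, -0.001, -0.001]), 'tau': array([ -0.   , -58.388,  29.365,   6.94 ,  -0.004,  -0.   ]), 'position': array([ 0.199, -0.645,  0.231]), 'orientation': array([-0.42 ,  0.42 ,  0.569, -0.569]), 'force': array([-0.621, -0.822,  0.41 ]), 'ft_torque': array([ 0.002, -0.006,  0.033]), 'grip_width': 0.08573069934972008}
```

View pics/scene0.png

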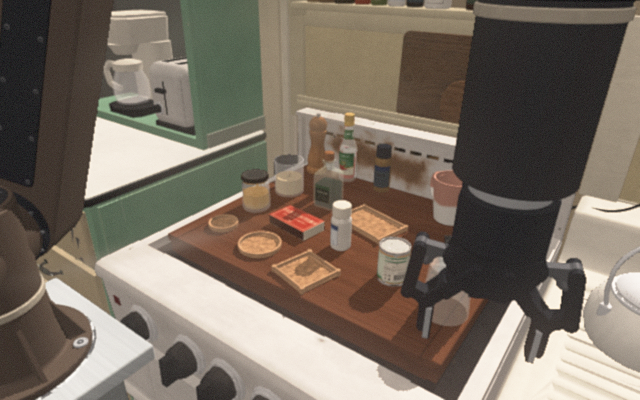

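View pics/top0.png

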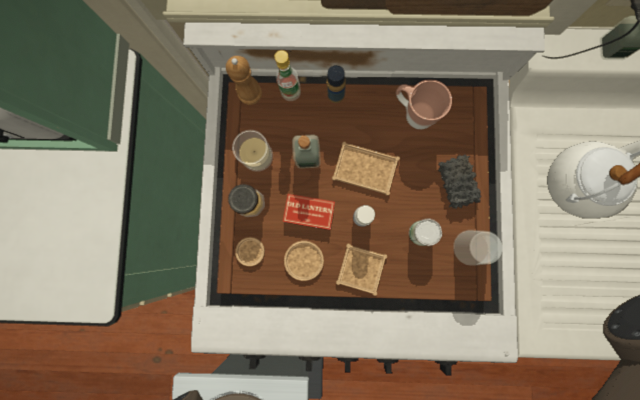

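View pics/wrist0.png

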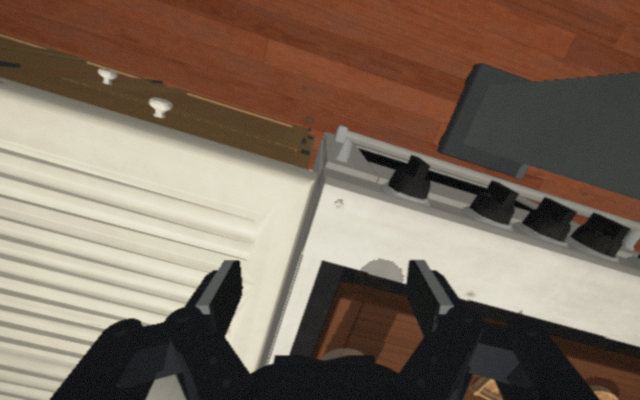

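The top view shows the honey jar near (245,200), the slim jar (364,215), the bottle (306,150), the matchbox (309,212), the candle (253,150) and the tin (426,233). The holders are at (250,251) small round, (304,261) large round, (361,269) square and (366,169) oblong. I'll enlarge it to read edges.

```bash
python3 - <<'E'
from h import *
im=cv2.imread('pics/top0.png')
cv2.imwrite('pics/topA.png',cv2.resize(im[120:300,220:345],None,fx=4.4,fy=3.3*4.4/3.3*0.75,interpolation=3) if 0 else cv2.resize(im[125:290,225:345],None,fx=3.6,fy=3.6,interpolation=3))
cv2.imwrite('pics/topB.png',cv2.resize(im[135:300,325:450],None,fx=3.6,fy=3.6,interpolation=3))
s=cv2.imread('pics/scene0.png')
cv2.imwrite('pics/sceneA.png',cv2.resize(s[130:300,190:420],None,fx=3.4,fy=3.4,interpolation=3))
E
```

```text
(no output)
```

View pics/topA.png

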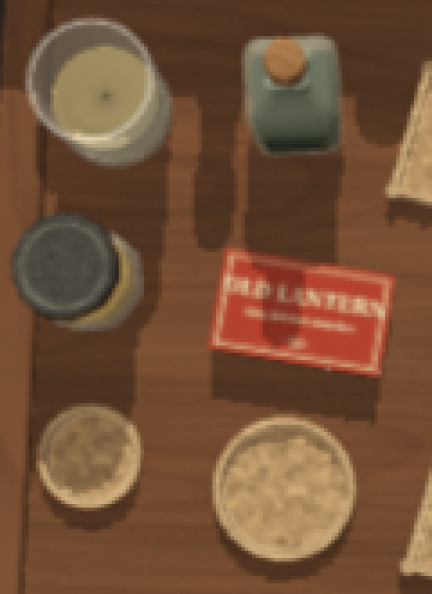

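View pics/topB.png

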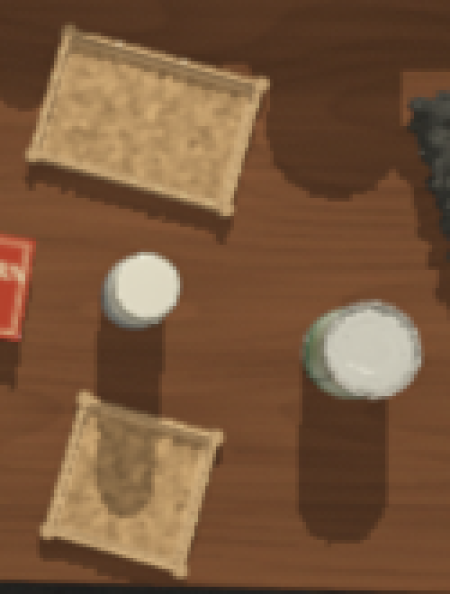

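View pics/sceneA.png

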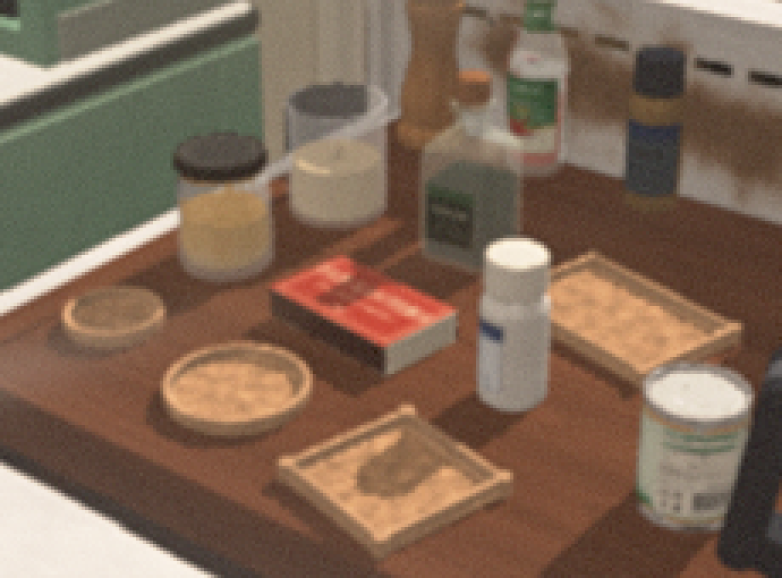

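```bash
cat >> h.py <<'E'
def A(x,y): return (225+(x+.5)/3.6-.5,125+(y+.5)/3.6-.5)
def B(x,y): return (325+(x+.5)/3.6-.5,135+(y+.5)/3.6-.5)
def S(x,y): return (190+(x+.5)/3.4-.5,130+(y+.5)/3.4-.5)
E
python3 - <<'E'
from h import *
np.set_printoptions(precision=4,suppress=True)
b=.045
def t(n,p,z): print(n,back('top0',*p,z)[:2])
def q(n,P,z):
    X=np.array([back('top0',*p,z)[:2] for p in P]); print(n,X.mean(0),[float(round(np.linalg.norm(X[i]-X[(i+1)%4]),4)) for i in range(4)])
    for i in range(4):
        d=X[(i+1)%4]-X[i]; print('   ang',np.degrees(np.arctan2(d[1],d[0])).round(1))
t('honey lid',A(65,267),b+.086); print(np.linalg.norm(back('top0',*A(12,267),b+.08)-back('top0',*A(119,267),b+.08)))
t('candle rim',A(92,80),b+.09)
t('cork',A(285,60),b+.136)
q('box',[A(230,248),A(397,276),A(380,375),A(210,346)],b+.022)
t('small',A(90,456),b+.012); t('large',A(284,489),b+.012)
q('obl',[B(69,29),B(269,83),B(230,215),B(27,159)],b+.012)
q('sq',[B(82,395),B(223,435),B(184,577),B(42,536)],b+.012)
t('slim',B(145,286),b+.098); t('tin',B(371,350),b+.072)
def s(n,p,z): print('scene',n,back('scene0',*p,z)[:2])
s('slimcap',S(517,253),b+.098); s('honey',S(220,154),b+.086); s('cork',S(474,82),b+.136)
s('small',S(115,313),b+.012); s('large',S(238,383),b+.012)
X=[back('scene0',*p,b+.022)[:2] for p in [S(270,292),S(343,257),S(456,315),S(383,344)]]; print('box s',np.mean(X,0))
X=[back('scene0',*p,b+.012)[:2] for p in [S(278,465),S(407,407),S(513,487),S(380,553)]]; print('sq s',np.mean(X,0))
print('tin',back('scene0',*S(696,386),b+.072)[:2])
print('candle',back('scene0',*S(338,105),b+.09)[:2])
E
```

```text
honey lid [ 0.5606 -0.0167]
0.06444360685836804
candle rim [ 0.6739 -0.0282]
cork [ 0.6763 -0.1479]
box [ 0.5434 -0.1563] [0.1086, 0.0641, 0.1097, 0.064]
   ang -98.2
   ang 171.6
   ang 81.8
   ang -9.4
small [ 0.4481 -0.0217]
large [ 0.4305 -0.1464]
obl [ 0.6482 -0.2858] [0.1353, 0.091, 0.1362, 0.0908]
   ang -104.2
   ang 164.2
   ang 75.7
   ang -16.3
sq [ 0.4138 -0.2791] [0.0927, 0.092, 0.0925, 0.092]
   ang -104.3
   ang 165.1
   ang 75.7
   ang -14.8
slim [ 0.5331 -0.278 ]
tin [ 0.5004 -0.4152]
scene slimcap [ 0.5332 -0.2772]
scene honey [ 0.556  -0.0189]
scene cork [ 0.6664 -0.1535]
scene small [ 0.4451 -0.0232]
scene large [ 0.429  -0.1466]
box s [ 0.5411 -0.1539]
sq s [ 0.4091 -0.281 ]
tin [ 0.5029 -0.4122]
candle [ 0.6678 -0.0325]
```

```bash
cat >> h.py <<'E'
from scipy.spatial.transform import Rotation as Ro
np.set_printoptions(precision=4,suppress=True)
def RT():
    s=ctrl.state(); w=s['orientation']; return s,Ro.from_quat([w[1],w[2],w[3],w[0]]).as_matrix()
def plan(x,y,z,ang=None):
    s,R=RT(); p=s['position']; a=np.degrees(np.arctan2(R[1,0],R[0,0]))
    print('pos',p,'jaw ang',round(a,2),'tool y',R[:,1],'F',s['force'],'w',round(s['grip_width'],4),'t',round(s['time_s'],2),'j6',s['joint_pos'][5].round(2))
    print('slide',R.T@(np.array([x,y,z])-p))
    if ang is not None:
        d=(ang-a+90)%180-90; print('yaw tool',-d if R[2,1]<0 else d)
E
python3 - <<'E'
from h import *
plan(.5585,-.0175,.23,90)
s,R=RT(); p=s['position']
for k in (-.05,.05):
  for z in (0,-.013,-.02,-.03): print(k,z,proj('scene0',p+R@[k,z,0]))
im=cv2.imread('pics/scene0.png'); cv2.imwrite('pics/tips.png',cv2.resize(im[220:390,390:600],None,fx=3.4,fy=3.4,interpolation=3))
E
```

```text
pos [ 0.1986 -0.6448  0.2306] jaw ang 107.11 tool y [-0.0005  0.0012 -1.    ] F [-0.6209 -0.8222  0.4104] w 0.0857 t 0.15 j6 -0.29
slide [ 0.4936  0.0011 -0.5286]
yaw tool 17.11330738768814
-0.05 0 [530.1    367.3982]
-0.05 -0.013 [533.1985 357.0232]
-0.05 -0.02 [534.9029 351.3159]
-0.05 -0.03 [537.383  343.0114]
0.05 0 [421.0101 341.2838]
0.05 -0.013 [422.4853 331.244 ]
0.05 -0.02 [423.2957 325.7288]
0.05 -0.03 [424.4735 317.7134]
```

View pics/tips.png

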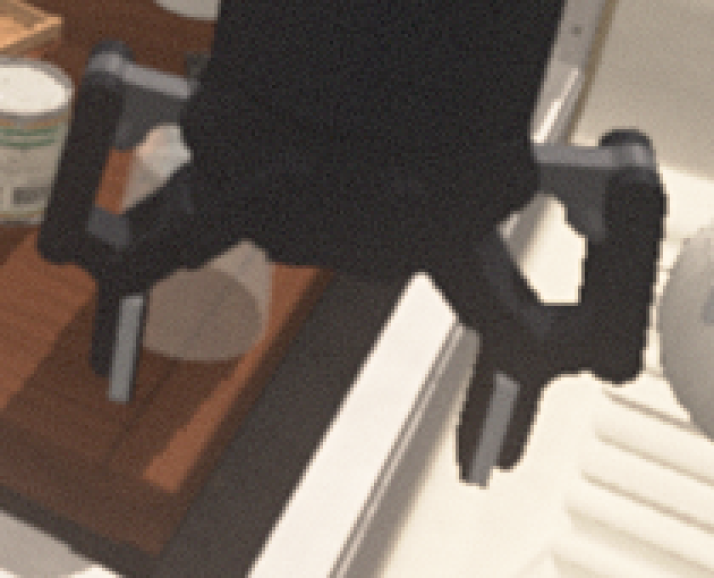

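Emit:
{"api": "jog_arm", "payload": {
  "gripper": [-1, -1, -1, -1, -1, -1, -1, -1, -1, -1, -1, -1],
  "slide": [
    [0.03, -0.004, -0.032],
    [0.03, -0.004, -0.032],
    [0.03, -0.004, -0.032],
    [0.03, -0.004, -0.032],
    [0.03, -0.004, -0.032],
    [0.03, 0, -0.032],
    [0.03, 0, -0.032],
    [0.03, 0, -0.032],
    [0.03, 0, -0.032],
    [0.03, 0, -0.032],
    [0.03, 0, -0.032],
    [0.03, 0, -0.032]
  ],
  "yaw": [0, 0, 0, 0, 0, 0, 0, 0, 0, 0, 0, 0],
  "newtons": 40
}}

```text
time_s: 1.35
position: [0.4601, -0.1862, 0.2514]
orientation: [-0.42, 0.42, 0.569, -0.569]
force: [0.7, -1.8, 0.2]
grip_width: 0.0855
```

```bash
python3 - <<'E'
from h import *
snap('wrist','w1.png'); plan(.5585,-.0175,.23,90)
E
```

```text
pos [ 0.463  -0.1826  0.2513] jaw ang 107.23 tool y [ 0.0016  0.0008 -1.    ] F [2.3899 3.7938 1.4348] w 0.0855 t 1.4 j6 -1.29
slide [ 0.1294  0.0216 -0.1401]
yaw tool 17.22573406517772
```

View pics/w1.png

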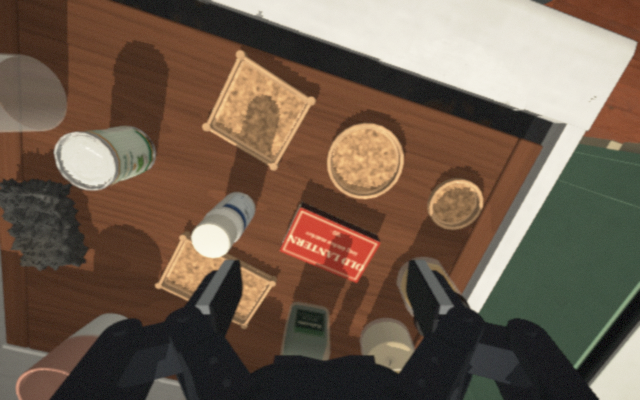

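The wrist view shows the square holder corners at about (240,52), (315,101), (274,168), (204,126), the large round centre at (365,160), the small round at (456,203), and the box corners at (301,205), (379,237), (361,281), (283,248). I'll cross-check these.

```bash
python3 - <<'E'
from h import *
f='w1'
m=lambda P,z:np.mean([back(f,*p,z)[:2] for p in P],0)
print('sq',m([(240,52),(315,101),(274,168),(204,126)],.057))
print('large',back(f,365,160,.057),'small',back(f,456,203,.057))
print('box',m([(301,205),(379,237),(361,281),(283,248)],.067))
print('slim',back(f,211,239,.143))
im=cv2.imread('pics/w1.png'); cv2.imwrite('pics/w1c.png',cv2.resize(im[30:240,190:500],None,fx=2.5,fy=2.5,interpolation=3))
E
```

```text
sq [ 0.4149 -0.2766]
large [ 0.429  -0.1457  0.057 ] small [ 0.4465 -0.0205  0.057 ]
box [ 0.5399 -0.152 ]
slim [ 0.5319 -0.2778  0.143 ]
```

View pics/w1c.png

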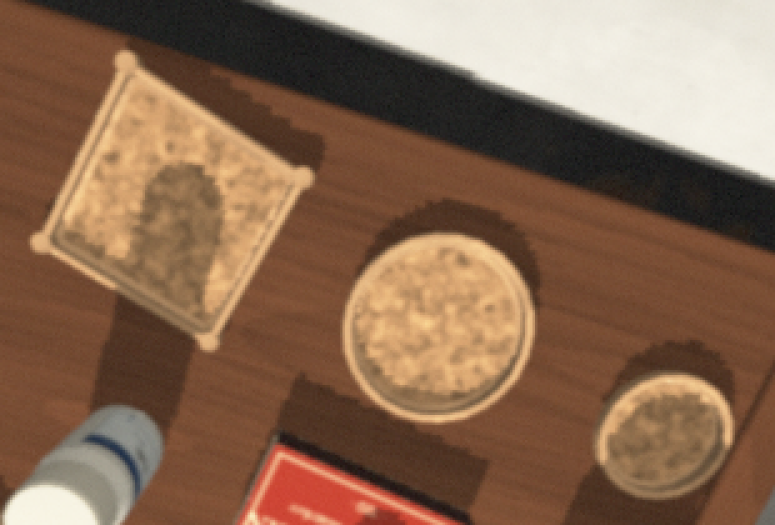

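Emit:
{"api": "jog_arm", "payload": {
  "gripper": [-1, -1, -1, -1, -1, -1],
  "slide": [
    [0.032, 0, -0.035],
    [0.032, 0, -0.035],
    [0.032, 0, -0.035],
    [0.033, 0, -0.035],
    [0, 0, 0],
    [0, 0, 0]
  ],
  "yaw": [0, 0, 0, 0, 8.58, 8.58]
}}

```text
time_s: 2.0
position: [0.5558, -0.022, 0.2505]
orientation: [0.501, -0.501, -0.499, 0.499]
force: [-0.5, -1.0, 0.2]
grip_width: 0.0854
```

```bash
python3 - <<'E'
from h import *
snap('wrist','w2.png'); plan(.5585,-.0175,.23,90)
E
```

```text
pos [ 0.5556 -0.0226  0.2507] jaw ang 89.16 tool y [-0.0012 -0.0002 -1.    ] F [-0.9045  0.2239  0.9811] w 0.0853 t 2.05 j6 -1.9
slide [ 0.0051  0.0207 -0.0029]
yaw tool -0.8372214020734248
```

View pics/w2.png

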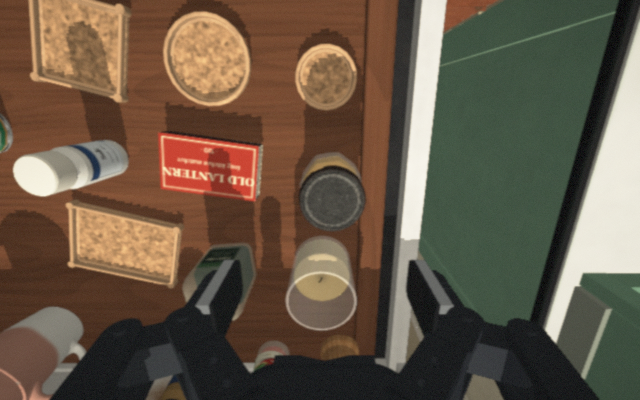

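```bash
python3 - <<'E'
from h import *
f='w2'
print('lid',back(f,332,198,.131),'predict',proj(f,[.5585,-.0175,.131]))
print('small',back(f,326,76,.057),'large',back(f,207,58,.057))
m=lambda P,z:np.mean([back(f,*p,z)[:2] for p in P],0)
print('box',m([(162,132),(263,144),(254,200),(160,187)],.067))
X=[back(f,*p,.057)[:2] for p in [(70,204),(184,238),(176,288),(70,253)]]; print('obl',np.mean(X,0))
print('candle',back(f,321,293,.135))
E
```

```text
lid [ 0.5596 -0.0143  0.131 ] predict [328.6588 196.8858]
small [ 0.4472 -0.0192  0.057 ] large [ 0.4292 -0.1437  0.057 ]
box [ 0.5426 -0.152 ]
obl [ 0.6497 -0.2787]
candle [ 0.6641 -0.0256  0.135 ]
```

The lid centre at (332,198) gives the jar at about (0.559,-0.016), so I'm going down.

Emit:
{"api": "jog_arm", "payload": {
  "gripper": [-1, -1, -1, -1, -1, -1, -1, -1],
  "slide": [
    [0.006, 0.01, -0.003],
    [0, 0.03, 0],
    [0, 0.03, 0],
    [0, 0.03, 0],
    [0, 0.03, 0],
    [0, 0.03, 0],
    [0, 0.018, 0],
    [0, 0, 0]
  ],
  "yaw": [-0.8, 0, 0, 0, 0, 0, 0, 0]
}}

```text
time_s: 2.85
position: [0.5562, -0.0182, 0.0701]
orientation: [0.497, -0.495, -0.502, 0.506]
force: [-0.4, -0.5, -0.1]
grip_width: 0.0852
```

Emit:
{"api": "jog_arm", "payload": {
  "gripper": [1, 1, 1, 1, 1, 1, 1, 1],
  "slide": [
    [0, 0, 0],
    [0, 0, 0],
    [0, 0, 0],
    [0, 0, 0],
    [0, 0, 0],
    [0, 0, 0],
    [0, 0, 0],
    [0, 0, 0]
  ],
  "yaw": [0, 0, 0, 0, 0, 0, 0, 0],
  "newtons": 40
}}

```text
time_s: 3.65
position: [0.5596, -0.0172, 0.0749]
orientation: [-0.496, 0.497, 0.504, -0.503]
force: [-0.9, 1.0, 7.3]
grip_width: 0.0647
```

```bash
python3 - <<'E'
from h import *
snap('scene','s2.png'); plan(.4295,-.1457,.131,90)
im=cv2.imread('pics/s2.png'); cv2.imwrite('pics/s2c.png',cv2.resize(im[80:280,150:450],None,fx=2.6,fy=2.6,interpolation=3))
E
```

```text
pos [ 0.5596 -0.0172  0.0749] jaw ang 90.82 tool y [ 0.0029  0.0006 -1.    ] F [-1.1712  2.1492  7.6313] w 0.0648 t 3.7 j6 -1.88
slide [-0.1266 -0.0566  0.1318]
yaw tool 0.8213270771646535
```

View pics/s2c.png

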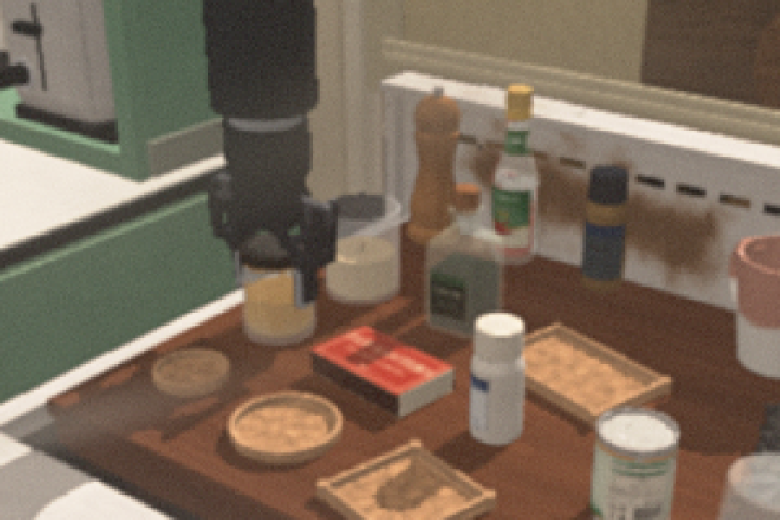

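The jar is held at 64.8 mm between the pads. Next: lift and carry it to the large round holder.

Emit:
{"api": "jog_arm", "payload": {
  "gripper": [1, 1, 1, 1, 1, 1, 1, 1, 1, 1, 1, 1],
  "slide": [
    [0, -0.015, 0],
    [0, -0.02, 0],
    [0, -0.02, 0],
    [-0.021, 0, 0.022],
    [-0.021, 0, 0.022],
    [-0.021, 0, 0.022],
    [-0.021, 0, 0.022],
    [-0.021, 0, 0.022],
    [-0.021, 0, 0.022],
    [0, 0, 0],
    [0, 0, 0],
    [0, 0, 0]
  ],
  "yaw": [0, 0, 0, 0, 0, 0, 0, 0, 0, 0, 0, 0]
}}

```text
time_s: 4.9
position: [0.4286, -0.145, 0.1285]
orientation: [-0.497, 0.497, 0.504, -0.503]
force: [0.4, -0.2, -4.6]
grip_width: 0.0647
```

```bash
python3 - <<'E'
from h import *
snap('wrist','w3.png');snap('scene','s3.png'); plan(.4295,-.1457,.079,90)
E
```

```text
pos [ 0.4287 -0.1448  0.1283] jaw ang 90.8 tool y [ 0.0001  0.0001 -1.    ] F [ 0.5996 -0.4766 -3.0545] w 0.0653 t 5.0 j6 -1.67
slide [-0.0009  0.0493 -0.0007]
yaw tool 0.7977178097868318
```

View pics/w3.png

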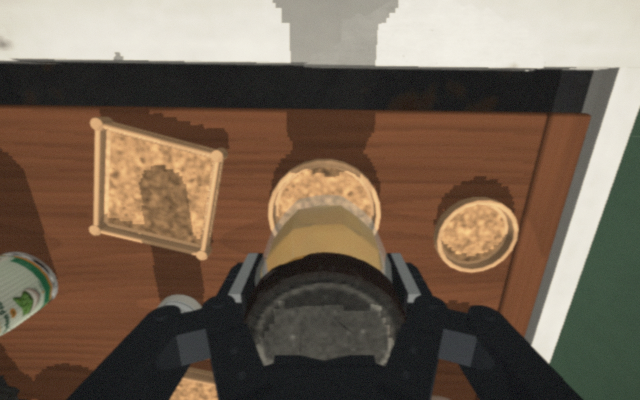

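View pics/s3.png

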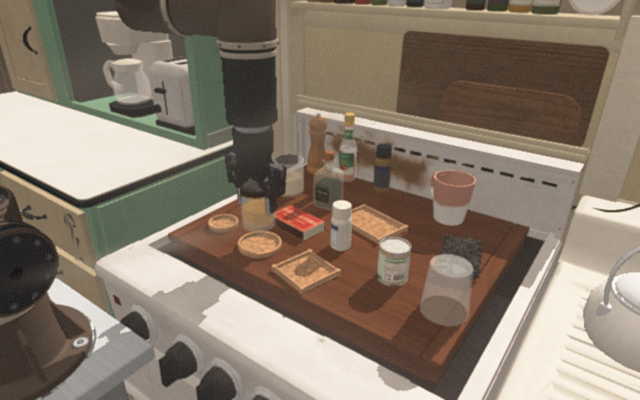

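The jar is over the ring, with the jar column at u≈325 and the holder centre at u≈325. Lowering it.

Emit:
{"api": "jog_arm", "payload": {
  "gripper": [1, 1, 1, 1, 1, 1],
  "slide": [
    [0, 0.015, -0.001],
    [0, 0.015, 0],
    [0, 0.008, 0],
    [0, 0.004, 0],
    [0, 0, 0],
    [0, 0, 0]
  ],
  "yaw": [0, 0, 0, 0, 0, 0]
}}

```text
time_s: 5.6
position: [0.4296, -0.1451, 0.0867]
orientation: [-0.496, 0.497, 0.503, -0.503]
force: [0.8, -0.5, -3.2]
grip_width: 0.0647
```

Emit:
{"api": "jog_arm", "payload": {
  "gripper": [1, 1, 1, 1],
  "slide": [
    [0, 0.003, 0],
    [0, 0.002, 0],
    [0, 0, 0],
    [0, 0, 0]
  ],
  "yaw": [0, 0, 0, 0]
}}

```text
time_s: 6.0
position: [0.4292, -0.1452, 0.0814]
orientation: [-0.497, 0.497, 0.503, -0.503]
force: [0.4, 0.8, -3.8]
grip_width: 0.0648
```

```bash
python3 - <<'E'
from h import *
snap('scene','s4.png'); plan(.4295,-.1457,.079,90)
im=cv2.imread('pics/s4.png'); cv2.imwrite('pics/s4c.png',cv2.resize(im[140:280,180:350],None,fx=4,fy=4,interpolation=3))
E
```

```text
pos [ 0.4293 -0.1452  0.0814] jaw ang 90.76 tool y [ 0.0002 -0.     -1.    ] F [ 0.0291  0.0319 -3.7716] w 0.0643 t 6.05 j6 -1.67
slide [-0.0005  0.0024 -0.0002]
yaw tool 0.759794755102206
```

View pics/s4c.png

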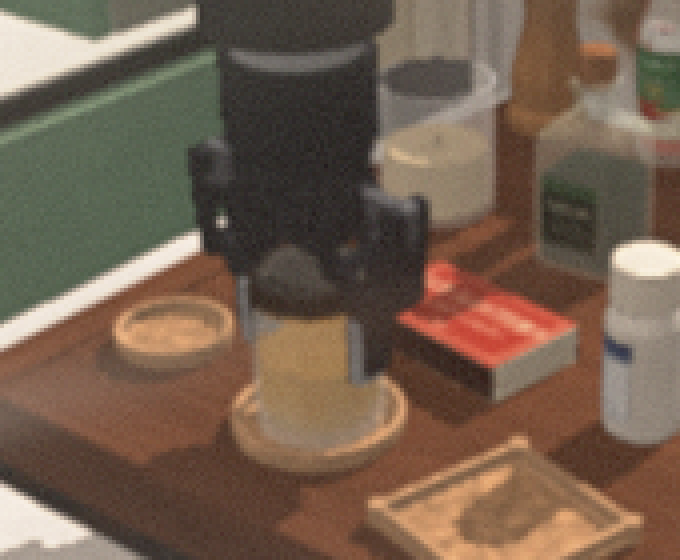

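Emit:
{"api": "jog_arm", "payload": {
  "gripper": [1, 1, 1, 1],
  "slide": [
    [0, 0.001, 0],
    [0, 0.001, 0],
    [0, 0, 0],
    [0, 0, 0]
  ],
  "yaw": [0, 0, 0, 0]
}}

```text
time_s: 6.45
position: [0.4292, -0.1452, 0.0793]
orientation: [0.497, -0.497, -0.503, 0.503]
force: [-0.2, -0.6, -4.6]
grip_width: 0.0645
```

Emit:
{"api": "jog_arm", "payload": {
  "gripper": [1, 1, 1, 1],
  "slide": [
    [0, 0.001, 0],
    [0, 0.0005, 0],
    [0, 0, 0],
    [0, 0, 0]
  ],
  "yaw": [0, 0, 0, 0]
}}

```text
time_s: 6.85
position: [0.4297, -0.1453, 0.0788]
orientation: [-0.496, 0.497, 0.504, -0.503]
force: [-3.5, 1.5, 10.2]
grip_width: 0.0645
```

Contact is felt, so I'm releasing.

Emit:
{"api": "jog_arm", "payload": {
  "gripper": [0.2, -0.5, -1, -1, -1, -1, -1, -1],
  "slide": [
    [0, 0, 0],
    [0, 0, 0],
    [0, 0, 0],
    [0, 0, 0],
    [0, 0, 0],
    [0, 0, 0],
    [0, 0, 0],
    [0, 0, 0]
  ],
  "yaw": [0, 0, 0, 0, 0, 0, 0, 0]
}}

```text
time_s: 7.65
position: [0.4292, -0.1452, 0.0777]
orientation: [0.497, -0.497, -0.503, 0.503]
force: [0.1, 0.2, 0.1]
grip_width: 0.0854
```

Emit:
{"api": "jog_arm", "payload": {
  "gripper": [-1, -1, -1, -1, -1, -1, -1],
  "slide": [
    [0, -0.01, 0],
    [0, -0.02, 0],
    [0, -0.03, 0],
    [0, -0.03, 0],
    [0, -0.03, 0],
    [0, -0.03, 0],
    [0, 0, 0]
  ],
  "yaw": [0, 0, 0, 0, 0, 0, 0]
}}

```text
time_s: 8.35
position: [0.4314, -0.1455, 0.2327]
orientation: [-0.494, 0.499, 0.505, -0.502]
force: [0.9, 0.2, 1.0]
grip_width: 0.0859
```

```bash
python3 - <<'E'
from h import *
snap('scene','s5.png'); plan(.5325,-.2776,.22,0)
im=cv2.imread('pics/s5.png'); cv2.imwrite('pics/s5c.png',cv2.resize(im[140:310,180:410],None,fx=3.4,fy=3.4,interpolation=3))
E
```

```text
pos [ 0.4303 -0.1452  0.2305] jaw ang 90.77 tool y [ 0.005   0.0002 -1.    ] F [ 0.0457  0.3242 -0.2252] w 0.0852 t 8.4 j6 -1.67
slide [-0.1337  0.011  -0.1003]
yaw tool -89.22865430480346
```

View pics/s5c.png

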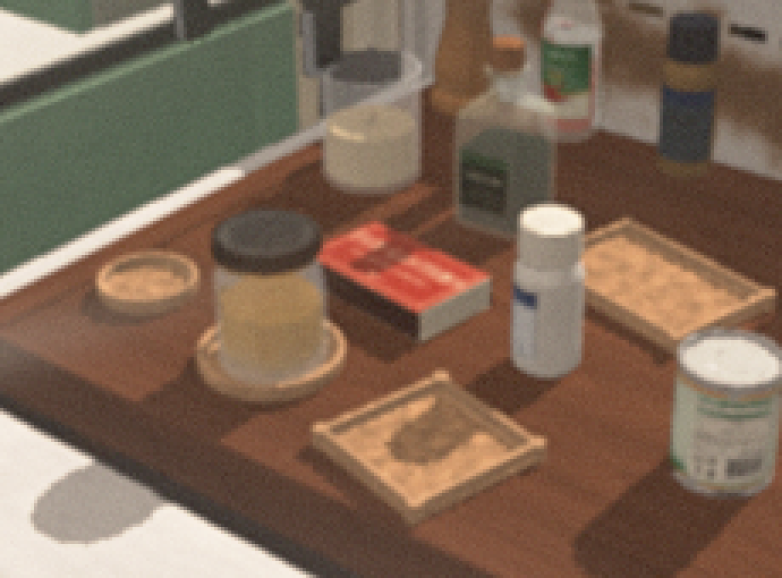

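The honey jar stands in its well, centred. Now the slim jar, with the same jaw direction.

Emit:
{"api": "jog_arm", "payload": {
  "gripper": [-1, -1, -1, -1, -1, -1, -1],
  "slide": [
    [-0.027, 0, -0.02],
    [-0.027, 0, -0.02],
    [-0.027, 0, -0.02],
    [-0.027, 0, -0.02],
    [-0.026, 0, -0.021],
    [0, 0, 0],
    [0, 0, 0]
  ],
  "yaw": [0, 0, 0, 0, 0, 0, 0]
}}

```text
time_s: 9.1
position: [0.5314, -0.2782, 0.2263]
orientation: [0.498, -0.496, -0.502, 0.503]
force: [-0.9, 0.2, -0.4]
grip_width: 0.0852
```

```bash
python3 - <<'E'
from h import *
snap('wrist','w6.png'); plan(.5325,-.2776,.078,90)
print(proj('w6',[.5325,-.2776,.143]),proj('w6',[.5325,-.2776,.045]))
E
```

```text
pos [ 0.5312 -0.2777  0.2268] jaw ang 90.72 tool y [-0.002   0.0007 -1.    ] F [ 0.0957  0.5598 -0.2235] w 0.0855 t 9.15 j6 -1.4
slide [-0.      0.1488 -0.0016]
yaw tool 0.7225184242282552
[324.5474 208.9207] [324.263  179.0615]
```

View pics/w6.png

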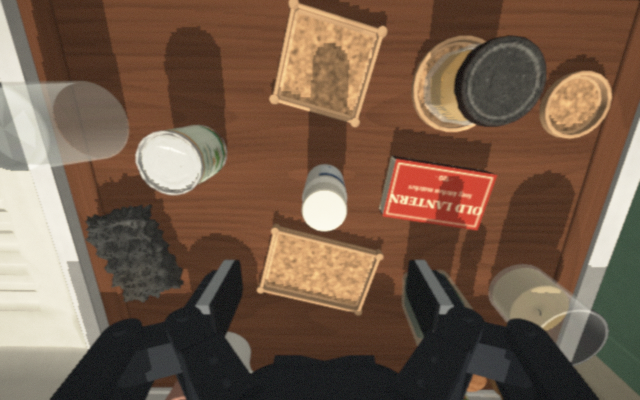

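The cap is at (324,209), exactly as predicted. Descending.

Emit:
{"api": "jog_arm", "payload": {
  "gripper": [-1, -1, -1, -1, -1, -1, -1],
  "slide": [
    [0, 0.02, -0.001],
    [0, 0.03, 0],
    [0, 0.03, 0],
    [0, 0.03, 0],
    [0, 0.03, 0],
    [0, 0.007, 0],
    [0, 0, 0]
  ],
  "yaw": [0, 0, 0, 0, 0, 0, 0]
}}

```text
time_s: 9.85
position: [0.5321, -0.2772, 0.0805]
orientation: [0.497, -0.496, -0.503, 0.504]
force: [0.2, 0.3, 1.0]
grip_width: 0.0858
```

Emit:
{"api": "jog_arm", "payload": {
  "gripper": [1, 1, 1, 1, 1, 1, 1, 1, 1, 1],
  "slide": [
    [0, 0, 0],
    [0, 0, 0],
    [0, 0, 0],
    [0, 0, 0],
    [0, 0, 0],
    [0, 0, 0],
    [0, 0, 0],
    [0, 0, 0],
    [0, 0, 0],
    [0, 0, 0]
  ],
  "yaw": [0, 0, 0, 0, 0, 0, 0, 0, 0, 0],
  "newtons": 40
}}

```text
time_s: 10.85
position: [0.5338, -0.2781, 0.0824]
orientation: [-0.496, 0.497, 0.504, -0.503]
force: [-1.6, 2.0, 6.4]
grip_width: 0.0405
```

```bash
python3 - <<'E'
from h import *
snap('scene','s7.png'); plan(.4468,-.0215,.2)
im=cv2.imread('pics/s7.png'); cv2.imwrite('pics/s7c.png',cv2.resize(im[120:290,200:430],None,fx=3.4,fy=3.4,interpolation=3))
E
```

```text
pos [ 0.5338 -0.2781  0.0825] jaw ang 90.77 tool y [ 0.0023 -0.0006 -1.    ] F [-0.4816  1.2753  5.7038] w 0.0406 t 10.9 j6 -1.4
slide [ 0.2576 -0.1179  0.0833]
```

View pics/s7c.png

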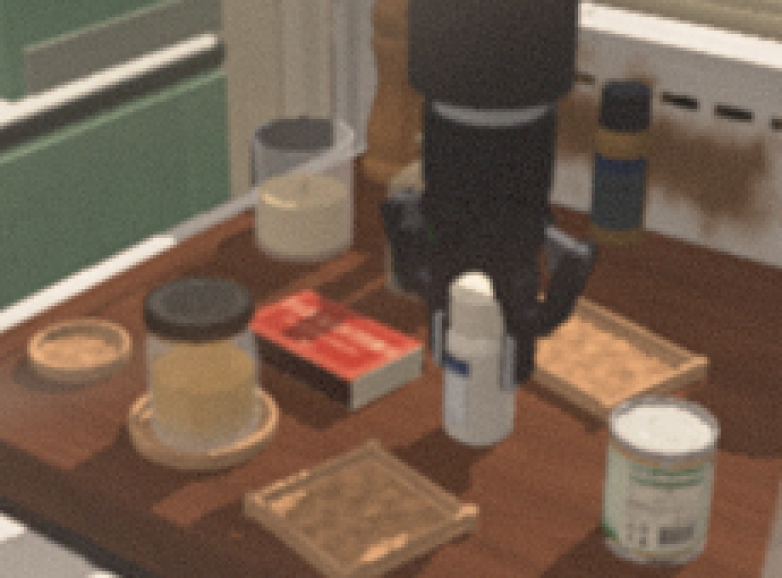

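Emit:
{"api": "jog_arm", "payload": {
  "gripper": [1, 1, 1, 1, 1, 1, 1, 1, 1, 1, 1, 1],
  "slide": [
    [0, -0.018, 0],
    [0, -0.025, 0],
    [0, -0.025, 0],
    [0, -0.025, 0],
    [0, -0.025, 0],
    [0.032, 0, 0.011],
    [0.045, 0, 0.015],
    [0.045, 0, 0.014],
    [0.045, 0, 0.014],
    [0.045, 0, 0.014],
    [0.03, 0, 0.01],
    [0.0156, 0, 0.0053]
  ],
  "yaw": [0, 0, 0, 0, 0, 0, 0, 0, 0, 0, 0, 0]
}}

```text
time_s: 12.1
position: [0.445, -0.0194, 0.1992]
orientation: [-0.496, 0.496, 0.504, -0.503]
force: [0.8, -0.4, -2.8]
grip_width: 0.0406
```

Emit:
{"api": "jog_arm", "payload": {
  "gripper": [1, 1, 1],
  "slide": [
    [0, 0, 0],
    [0, 0, 0],
    [0, 0, 0]
  ],
  "yaw": [0, 0, 0]
}}

```text
time_s: 12.4
position: [0.4463, -0.0218, 0.1989]
orientation: [-0.497, 0.497, 0.503, -0.503]
force: [0.5, 0.3, -3.8]
grip_width: 0.0405
```

```bash
python3 - <<'E'
from h import *
snap('wrist','w8.png'); plan(.4468,-.0215,.0865)
E
```

```text
pos [ 0.4463 -0.022   0.1987] jaw ang 90.71 tool y [-0.0003 -0.     -1.    ] F [ 0.2833  0.7294 -2.3091] w 0.0404 t 12.45 j6 -1.95
slide [ 0.0004  0.1122 -0.0006]
```

View pics/w8.png

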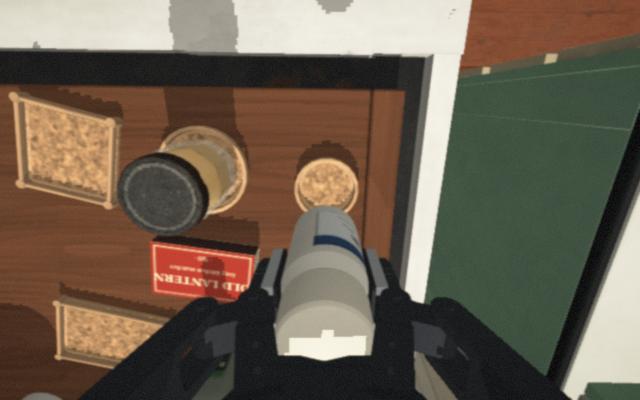

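```bash
python3 - <<'E'
from h import *
print(back('w8',326,186,.057), proj('w8',[.4463,-.022,.163]))
E
```

```text
[ 0.4448 -0.0197  0.057 ] [323.6913 231.824 ]
```

Emit:
{"api": "jog_arm", "payload": {
  "gripper": [1, 1, 1, 1, 1, 1, 1, 1],
  "slide": [
    [0.001, 0.025, -0.001],
    [0, 0.025, 0],
    [0, 0.025, 0],
    [0, 0.02, 0],
    [0, 0.008, 0],
    [0, 0.004, 0],
    [0, 0, 0],
    [0, 0, 0]
  ],
  "yaw": [0, 0, 0, 0, 0, 0, 0, 0]
}}

```text
time_s: 13.25
position: [0.4479, -0.0203, 0.0926]
orientation: [-0.496, 0.497, 0.504, -0.503]
force: [-0.6, -0.4, -3.0]
grip_width: 0.0407
```

```bash
python3 - <<'E'
from h import *
snap('scene','s9.png'); plan(.4468,-.0215,.0865)
im=cv2.imread('pics/s9.png'); cv2.imwrite('pics/s9c.png',cv2.resize(im[140:260,170:320],None,fx=4,fy=4,interpolation=3))
E
```

```text
pos [ 0.448  -0.0202  0.0927] jaw ang 90.76 tool y [ 0.0015  0.0004 -1.    ] F [-0.2902 -0.2723 -2.6932] w 0.0406 t 13.3 j6 -1.95
slide [-0.0012  0.0062  0.0012]
```

View pics/s9c.png

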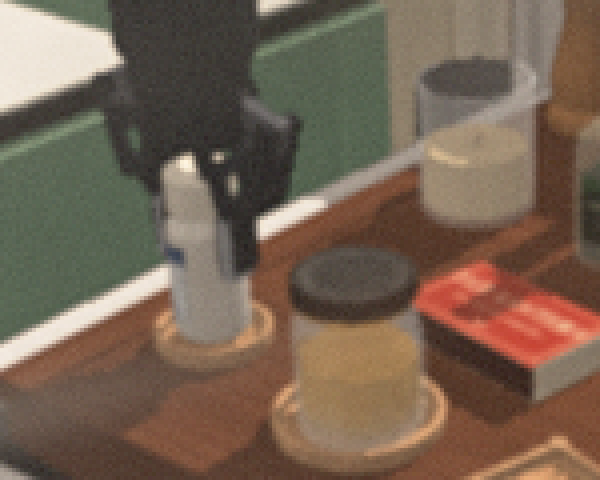

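Emit:
{"api": "jog_arm", "payload": {
  "gripper": [1, 1, 1, 1, 1],
  "slide": [
    [0, 0.002, 0.001],
    [0, 0.002, 0],
    [0, 0.001, 0],
    [0, 0, 0],
    [0, 0, 0]
  ],
  "yaw": [0, 0, 0, 0, 0]
}}

```text
time_s: 13.8
position: [0.4463, -0.0204, 0.0868]
orientation: [0.497, -0.497, -0.503, 0.503]
force: [0.3, -0.4, -3.1]
grip_width: 0.0403
```

Emit:
{"api": "jog_arm", "payload": {
  "gripper": [1, 1, 1, 1],
  "slide": [
    [0, 0.001, 0],
    [0, 0.0005, 0],
    [0, 0, 0],
    [0, 0, 0]
  ],
  "yaw": [0, 0, 0, 0]
}}

```text
time_s: 14.2
position: [0.4468, -0.0203, 0.0864]
orientation: [-0.496, 0.497, 0.504, -0.503]
force: [-4.0, 1.6, 11.4]
grip_width: 0.0402
```

Emit:
{"api": "jog_arm", "payload": {
  "gripper": [0.4, -0.2, -1, -1, -1, -1, -1, -1],
  "slide": [
    [0, 0, 0],
    [0, 0, 0],
    [0, 0, 0],
    [0, 0, 0],
    [0, 0, 0],
    [0, 0, 0],
    [0, 0, 0],
    [0, 0, 0]
  ],
  "yaw": [0, 0, 0, 0, 0, 0, 0, 0]
}}

```text
time_s: 15.0
position: [0.4462, -0.0204, 0.0853]
orientation: [0.497, -0.497, -0.503, 0.503]
force: [0.2, 0.4, -0.7]
grip_width: 0.0854
```

Emit:
{"api": "jog_arm", "payload": {
  "gripper": [-1, -1, -1, -1, -1, -1, -1, -1],
  "slide": [
    [0, -0.01, 0],
    [0, -0.02, 0],
    [0, -0.03, 0],
    [0, -0.03, 0],
    [0, -0.03, 0],
    [0, -0.03, 0],
    [0, -0.02, 0],
    [0, 0, 0]
  ],
  "yaw": [0, 0, 0, 0, 0, 0, 0, 0]
}}

```text
time_s: 15.8
position: [0.4477, -0.0202, 0.2592]
orientation: [-0.495, 0.498, 0.505, -0.502]
force: [-0.7, -0.1, -0.6]
grip_width: 0.0855
```

```bash
python3 - <<'E'
from h import *
snap('top','t10.png'); plan(.6,-.12,.26)
im=cv2.imread('pics/t10.png'); cv2.imwrite('pics/t10c.png',cv2.resize(im[125:290,225:400],None,fx=4,fy=4,interpolation=3)[:600])
E
```

```text
pos [ 0.4468 -0.0202  0.2573] jaw ang 90.76 tool y [ 0.0034  0.0013 -1.    ] F [-0.5495  0.0369 -1.2166] w 0.0859 t 15.85 j6 -1.96
slide [-0.1018 -0.0023 -0.1519]
```

View pics/t10c.png

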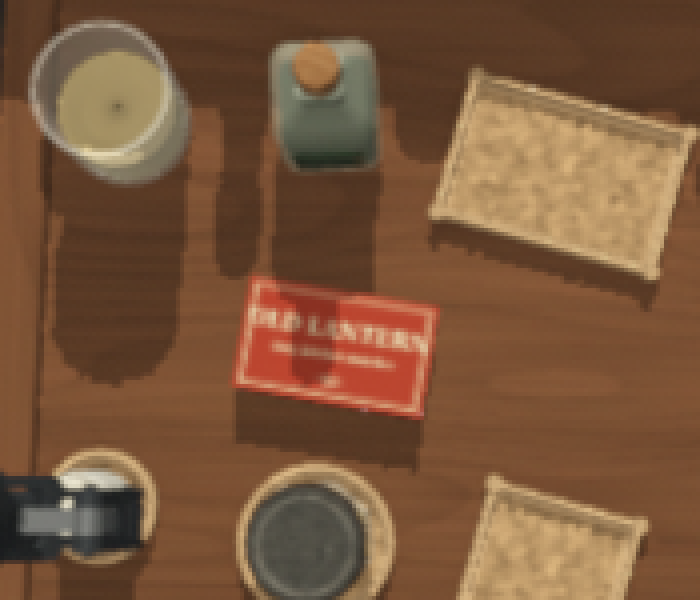

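Both jars are seated. Next I go above the bottle to see its yaw.

Emit:
{"api": "jog_arm", "payload": {
  "gripper": [-1, -1, -1, -1, -1, -1, -1, -1],
  "slide": [
    [-0.022, 0, -0.036],
    [-0.022, 0, -0.036],
    [-0.022, 0, -0.036],
    [-0.022, 0, -0.036],
    [-0.022, 0, -0.036],
    [-0.021, 0, -0.04],
    [0, 0, 0],
    [0, 0, 0]
  ],
  "yaw": [0, 0, 0, 0, 0, 0, 0, 0]
}}

```text
time_s: 16.65
position: [0.6678, -0.149, 0.2526]
orientation: [0.498, -0.496, -0.502, 0.504]
force: [-0.7, -0.8, -0.2]
grip_width: 0.0853
```

```bash
python3 - <<'E'
from h import *
d=snap('wrist','w11.png'); plan(.671,-.151,.111); print(-d['R'].T@d['t'])
im=cv2.imread('pics/w11.png'); cv2.imwrite('pics/w11c.png',cv2.resize(im[100:300,200:450],None,fx=3,fy=3,interpolation=3))
E
```

```text
pos [ 0.6673 -0.1486  0.2537] jaw ang 90.72 tool y [-0.0028  0.0001 -1.    ] F [0.2925 0.9693 0.1429] w 0.0854 t 16.7 j6 -1.62
slide [-0.0025  0.1427 -0.004 ]
[ 0.5843 -0.1501  0.396 ]
```

View pics/w11c.png

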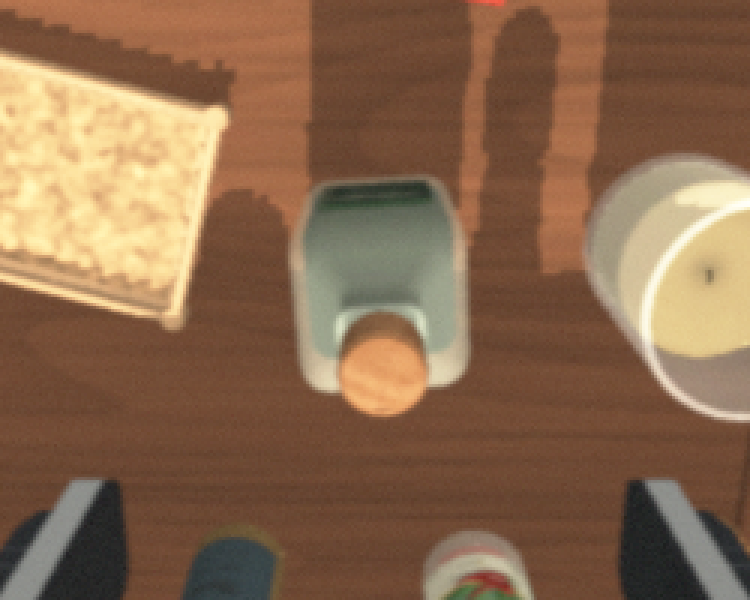

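```bash
python3 - <<'E'
from h import *
C=lambda x,y:(200+(x+.5)/3-.5,100+(y+.5)/3-.5)
f='w11'
print('cork',back(f,*C(383,376),.181))
for a,b,z in [((310,185),(438,178),.046),((318,192),(432,182),.05),((305,390),(465,383),.138)]:
    p,q=back(f,*C(*a),z),back(f,*C(*b),z); d=q-p; print(p,q,np.degrees(np.arctan2(d[1],d[0])),np.linalg.norm(d))
print('L/R at shoulder', back(f,*C(295,310),.138),back(f,*C(468,310),.138))
print('t0 cork',back('t10',225+(317)/4,125+67/4,.181))
E
```

```text
cork [ 0.6782 -0.1462  0.181 ]
[ 0.6533 -0.1746  0.046 ] [ 0.6499 -0.1228  0.046 ] 93.78520665490643 0.051865528525662744
[ 0.6553 -0.1711  0.05  ] [ 0.6508 -0.1255  0.05  ] 95.69357012883711 0.04586700095830515
[ 0.7022 -0.1706  0.138 ] [ 0.6991 -0.1189  0.138 ] 93.35197848570662 0.05175461717507052
L/R at shoulder [ 0.6748 -0.1733  0.138 ] [ 0.6742 -0.1191  0.138 ]
t0 cork [ 0.6754 -0.1488  0.181 ]
```

The bottle axis is about (0.676,-0.147) with sides at about 93.5°. I'll align and descend part of the way.

Emit:
{"api": "jog_arm", "payload": {
  "gripper": [-1, -1, -1, -1, -1, -1, -1, -1],
  "slide": [
    [0.0015, 0, -0.008],
    [0, 0.03, 0],
    [0, 0.03, 0],
    [0, 0.03, 0],
    [0, 0.025, 0],
    [0, 0.016, 0],
    [0, 0, 0],
    [0, 0, 0]
  ],
  "yaw": [-2.8, 0, 0, 0, 0, 0, 0, 0]
}}

```text
time_s: 17.5
position: [0.6758, -0.1464, 0.1255]
orientation: [-0.484, 0.484, 0.516, -0.515]
force: [-0.1, -0.1, 1.1]
grip_width: 0.0853
```

```bash
python3 - <<'E'
from h import *
snap('scene','s12.png');snap('wrist','w12.png'); plan(.676,-.147,.111)
im=cv2.imread('pics/s12.png'); cv2.imwrite('pics/s12c.png',cv2.resize(im[60:230,240:440],None,fx=3.5,fy=3.5,interpolation=3))
E
```

```text
pos [ 0.6766 -0.1466  0.1263] jaw ang 93.6 tool y [ 0.0027 -0.0002 -1.    ] F [ 0.346  -0.0697 -0.2931] w 0.085 t 17.6 j6 -1.58
slide [-0.0004  0.0153  0.0007]
```

View pics/s12c.png

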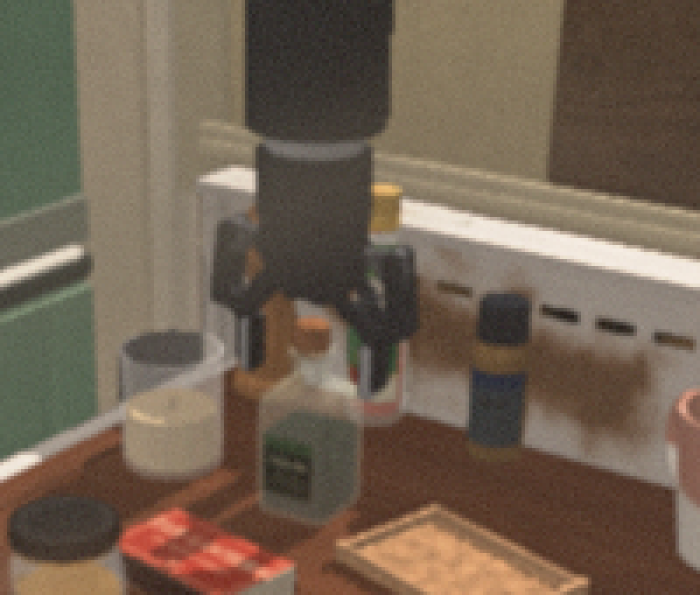

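View pics/w12.png

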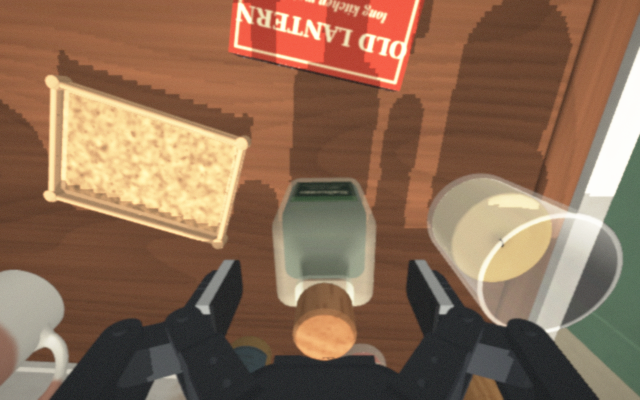

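```bash
python3 - <<'E'
from h import *
print(back('w12',325,337,.181), back('w12',325,179,.046),back('w12',325,192,.06))
E
```

```text
[ 0.678  -0.1461  0.181 ] [ 0.6514 -0.1473  0.046 ] [ 0.6578 -0.147   0.06  ]
```

Emit:
{"api": "jog_arm", "payload": {
  "gripper": [-1, -1, -1, -1, -1],
  "slide": [
    [0, 0.006, 0],
    [0, 0.004, 0],
    [0, 0.003, 0],
    [0, 0, 0],
    [0, 0, 0]
  ],
  "yaw": [0, 0, 0, 0, 0]
}}

```text
time_s: 18.1
position: [0.6759, -0.1469, 0.1112]
orientation: [0.484, -0.484, -0.515, 0.515]
force: [-0.4, 0.1, 0.3]
grip_width: 0.0856
```

Emit:
{"api": "jog_arm", "payload": {
  "gripper": [-0.6, -0.2, 0.2, 1, 1, 1, 1, 1, 1],
  "slide": [
    [0, 0.001, -0.002],
    [0, 0, 0],
    [0, 0, 0],
    [0, 0, 0],
    [0, 0, 0],
    [0, 0, 0],
    [0, 0, 0],
    [0, 0, 0],
    [0, 0, 0]
  ],
  "yaw": [0, 0, 0, 0, 0, 0, 0, 0, 0],
  "newtons": 60
}}

```text
time_s: 19.0
position: [0.6786, -0.1466, 0.1109]
orientation: [-0.484, 0.485, 0.516, -0.515]
force: [1.7, 2.2, 4.8]
grip_width: 0.0558
```

```bash
python3 - <<'E'
from h import *
snap('scene','s13.png'); plan(.413,-.2785,.2,75.6)
im=cv2.imread('pics/s13.png'); cv2.imwrite('pics/s13c.png',cv2.resize(im[60:230,240:440],None,fx=3.5,fy=3.5,interpolation=3))
E
```

```text
pos [ 0.6786 -0.1466  0.1109] jaw ang 93.58 tool y [ 0.0015  0.     -1.    ] F [1.6452 3.0702 5.3837] w 0.0559 t 19.05 j6 -1.58
slide [-0.1151 -0.0895  0.2732]
yaw tool 17.9773772556011
```

View pics/s13c.png

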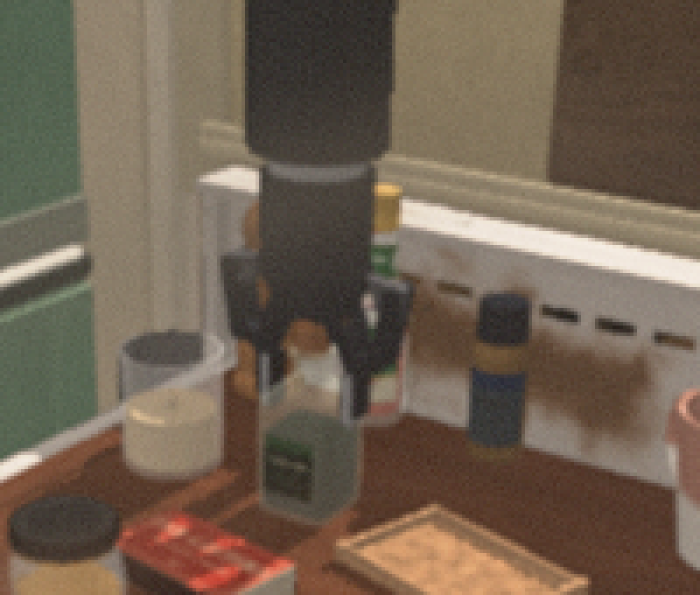

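The opening reads 55.8 mm, which is narrower than the bottle, so I'll test with a tiny lift and look closely.

Emit:
{"api": "jog_arm", "payload": {
  "gripper": [1, 1, 1, 1, 1],
  "slide": [
    [0, -0.002, 0],
    [0, -0.002, 0],
    [0, -0.002, 0],
    [0, 0, 0],
    [0, 0, 0]
  ],
  "yaw": [0, 0, 0, 0, 0]
}}

```text
time_s: 19.55
position: [0.6776, -0.1468, 0.1159]
orientation: [0.485, -0.484, -0.515, 0.515]
force: [-0.3, 0.2, -3.3]
grip_width: 0.0556
```

```bash
python3 - <<'E'
from h import *
snap('scene','s14.png');snap('wrist','w14.png'); plan(.413,-.2785,.2,75.6)
im=cv2.imread('pics/s14.png'); cv2.imwrite('pics/s14c.png',cv2.resize(im[130:230,280:400],None,fx=6,fy=6,interpolation=3))
E
```

```text
pos [ 0.6777 -0.1468  0.116 ] jaw ang 93.55 tool y [-0.0006  0.     -1.    ] F [-0.0242  0.5396 -4.4089] w 0.0559 t 19.65 j6 -1.58
slide [-0.1151 -0.0839  0.2724]
yaw tool 17.951823928968963
```

View pics/s14c.png

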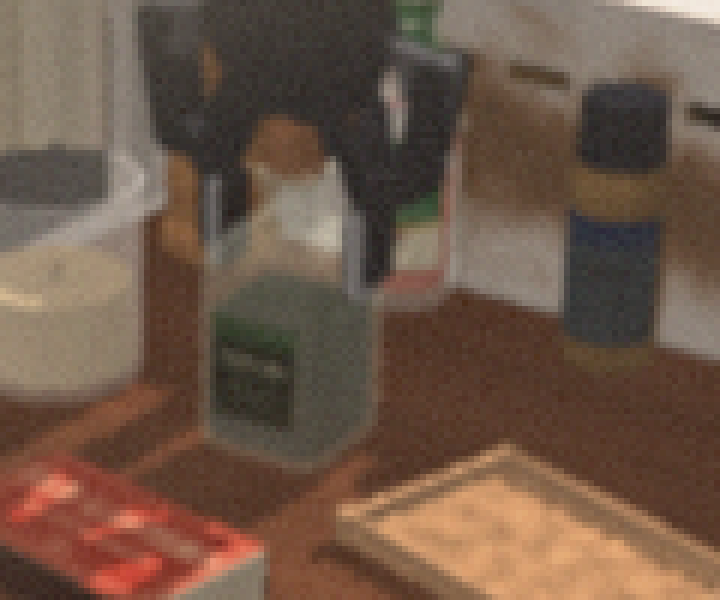

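View pics/w14.png

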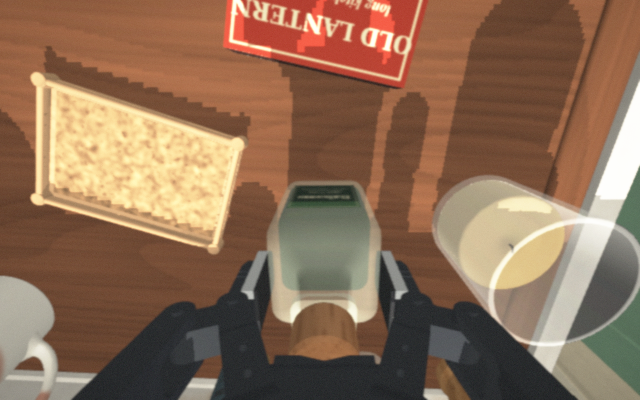

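The bottle's weight is carried (about -4 N) and the pads bear on its flat sides. Carrying it gently.

Emit:
{"api": "jog_arm", "payload": {
  "gripper": [1, 1, 1, 1, 1, 1, 1, 1, 1, 1, 1, 1],
  "slide": [
    [0, -0.01, 0],
    [0, -0.016, 0],
    [0, -0.016, 0],
    [0, -0.014, 0],
    [-0.006, 0, 0.012],
    [-0.01, 0, 0.024],
    [-0.013, 0, 0.032],
    [-0.015, 0, 0.036],
    [-0.015, 0, 0.036],
    [-0.015, 0, 0.036],
    [-0.015, 0, 0.036],
    [-0.012, 0, 0.03]
  ],
  "yaw": [0, 0, 0, 0, 0, 0, 0, 0, 0, 0, 0, 0],
  "newtons": 60
}}

```text
time_s: 20.85
position: [0.4397, -0.2631, 0.1722]
orientation: [0.485, -0.484, -0.515, 0.515]
force: [0.1, -1.0, -3.9]
grip_width: 0.0555
```

Emit:
{"api": "jog_arm", "payload": {
  "gripper": [1, 1, 1, 1, 1, 1, 1, 1, 1],
  "slide": [
    [-0.009, 0, 0.02],
    [-0.005, 0, 0.01],
    [0, 0, 0],
    [0, 0, 0],
    [0, 0, 0],
    [0, 0, 0],
    [0, 0, 0],
    [0, 0, 0],
    [0, 0, 0]
  ],
  "yaw": [0, 0, 0, 4, 5, 5, 4, 0, 0]
}}

```text
time_s: 21.75
position: [0.4143, -0.2782, 0.1721]
orientation: [0.558, -0.558, -0.434, 0.434]
force: [0.1, 0.4, -4.8]
grip_width: 0.0553
```

```bash
python3 - <<'E'
from h import *
snap('scene','s15.png');snap('wrist','w15.png'); plan(.413,-.2785,.1149,75.6)
im=cv2.imread('pics/s15.png'); cv2.imwrite('pics/s15c.png',cv2.resize(im[130:320,200:420],None,fx=3.1,fy=3.1,interpolation=3))
E
```

```text
pos [ 0.414  -0.2783  0.1722] jaw ang 75.67 tool y [-0.0001  0.     -1.    ] F [-0.7417  1.0151 -2.8807] w 0.0556 t 21.85 j6 -1.62
slide [-0.0005  0.0573  0.0009]
yaw tool 0.07276267632741451
```

View pics/s15c.png

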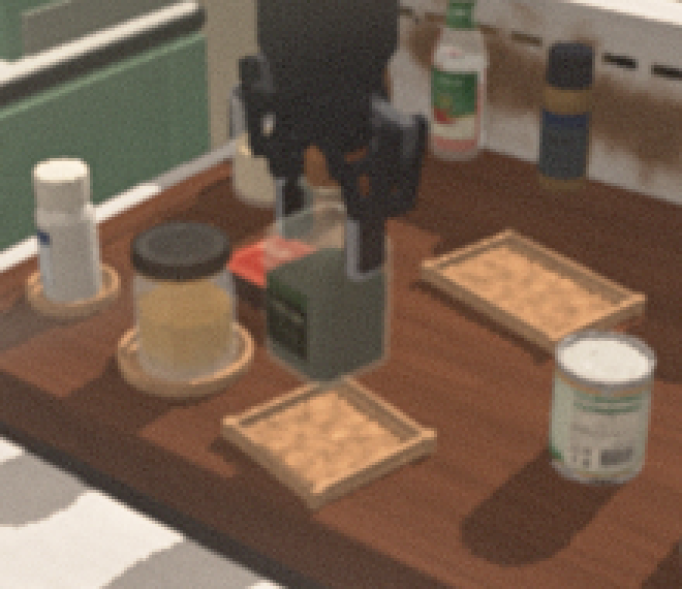

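View pics/w15.png

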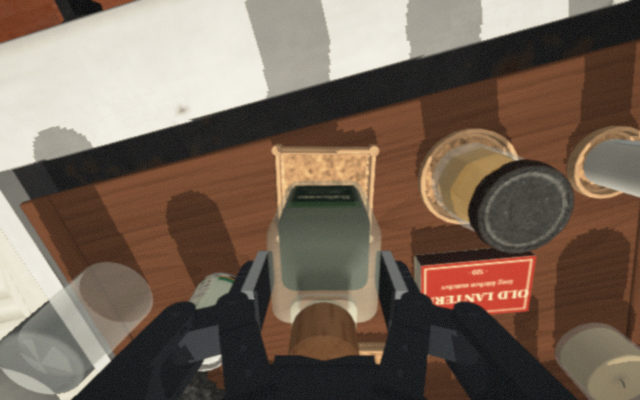

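```bash
python3 - <<'E'
from h import *
a=back('w15',275,149,.057);b=back('w15',378,149,.057);d=b-a
print(a,b,np.linalg.norm(d),np.degrees(np.arctan2(d[1],d[0])))
s,R=RT(); m=(a+b)/2; print('holder centre from front edge', m-0.045*R[:,2], 'bottle front', back('w15',325,184,.107), 'expected front', s['position']+.033*R[:,2], R[:,2])
E
```

```text
[ 0.3615 -0.3092  0.057 ] [ 0.3841 -0.2209  0.057 ] 0.09114148212993478 75.64827544034343
holder centre from front edge [ 0.4164 -0.2762  0.057 ] bottle front [ 0.3899 -0.271   0.107 ] expected front [ 0.382  -0.2701  0.1722] [-0.9689  0.2475  0.0001]
```

Emit:
{"api": "jog_arm", "payload": {
  "gripper": [1, 1, 1, 1, 1, 1, 1, 1],
  "slide": [
    [0, 0.01, 0.002],
    [0, 0.015, 0],
    [0, 0.015, 0],
    [0, 0.008, 0],
    [0, 0.003, 0],
    [0, 0, 0],
    [0, 0, 0],
    [0, 0, 0]
  ],
  "yaw": [0, 0, 0, 0, 0, 0, 0, 0]
}}

```text
time_s: 22.65
position: [0.4121, -0.2781, 0.1219]
orientation: [-0.558, 0.559, 0.433, -0.433]
force: [-0.0, 0.6, -3.7]
grip_width: 0.0557
```

```bash
python3 - <<'E'
from h import *
snap('scene','s16.png'); plan(.413,-.2785,.1149,75.6)
im=cv2.imread('pics/s16.png'); cv2.imwrite('pics/s16c.png',cv2.resize(im[170:310,240:380],None,fx=4.2,fy=4.2,interpolation=3))
E
```

```text
pos [ 0.412  -0.278   0.1219] jaw ang 75.57 tool y [ 0.0011 -0.0003 -1.    ] F [ 0.8146 -0.0338 -4.071 ] w 0.0556 t 22.7 j6 -1.63
slide [-0.0003  0.007  -0.001 ]
yaw tool -0.03202047692769838
```

View pics/s16c.png

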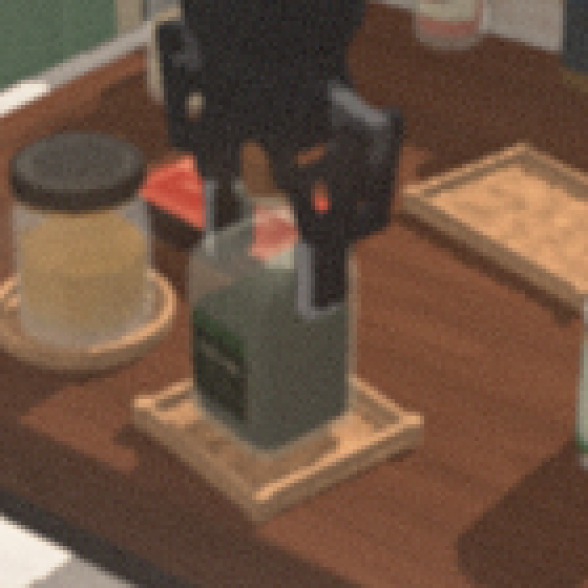

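```bash
python3 - <<'E'
from h import *
from scipy.optimize import least_squares
C=lambda x,y:(240+(x+.5)/4.2-.5,170+(y+.5)/4.2-.5)
def box(c,a,h,z): 
    r=np.radians(a); X=np.array([np.cos(r),np.sin(r)]);Y=np.array([-X[1],X[0]])
    return [np.r_[c+sx*h*X+sy*h*Y,z] for sx,sy in ((-1,1),(-1,-1),(1,-1),(1,1))]
obs=np.array([C(140,403),C(258,497),C(420,430)])  # left, front, right at top z .057
f=lambda p:(np.array([proj('s16',x) for x in box(p[:2],-14.4,.045,.057)[:3]])-obs).ravel()
r=least_squares(f,[.413,-.278]); print('holder',r.x,f(r.x))
# bottle verticals: left edge, front edge, right edge at z~.085
s,R=RT(); foot=.049+.1219-.1149
zz=foot+.03
ob=[C(191,0)[0],C(350,0)[0]]
for c in ([.412,-.278],[.416,-.278],[.416,-.282],[.412,-.274]):
    P=[proj('s16',x) for x in box(np.array(c),-14.4,.033,zz)]; F=[proj('s16',x) for x in box(np.array(c),-14.4,.033,foot)]
    print(c,P[0][0]-ob[0],P[2][0]-ob[1],'foot front',F[1],'obs',C(262,452))
E
```

```text
holder [ 0.4125 -0.2788] [-0.4826  0.5328  0.5397  1.0137 -0.0968 -1.6968]
[0.412, -0.278] -4.683325598533088 7.37397547848343 foot front [302.2691 283.5707] obs (302.0, 277.23809523809524)
[0.416, -0.278] -3.3050968518047057 8.59716188666016 foot front [303.6248 282.4886] obs (302.0, 277.23809523809524)
[0.416, -0.282] -1.6598432175455855 10.382182474816602 foot front [305.3897 283.2958] obs (302.0, 277.23809523809524)
[0.412, -0.274] -6.322604907577443 5.594824326363437 foot front [300.5105 282.762 ] obs (302.0, 277.23809523809524)
```

Emit:
{"api": "jog_arm", "payload": {
  "gripper": [1, 1, 1, 1, 1, 1],
  "slide": [
    [-0.002, 0.002, 0],
    [0, 0.002, 0],
    [0, 0.0015, 0],
    [0, 0, 0],
    [0, 0, 0],
    [0, 0, 0]
  ],
  "yaw": [0, 0, 0, 0, 0, 0]
}}

```text
time_s: 23.3
position: [0.4112, -0.2798, 0.1158]
orientation: [-0.559, 0.559, 0.433, -0.433]
force: [-0.3, 0.0, -3.4]
grip_width: 0.0554
```

Emit:
{"api": "jog_arm", "payload": {
  "gripper": [1, 1, 1, 1],
  "slide": [
    [0, 0.001, 0],
    [0, 0.0005, 0],
    [0, 0, 0],
    [0, 0, 0]
  ],
  "yaw": [0, 0, 0, 0]
}}

```text
time_s: 23.7
position: [0.4115, -0.2799, 0.1148]
orientation: [-0.559, 0.559, 0.433, -0.433]
force: [-2.5, 1.9, 4.7]
grip_width: 0.0553
```

Emit:
{"api": "jog_arm", "payload": {
  "gripper": [0.3, -0.2, -1, -1, -1, -1, -1, -1],
  "slide": [
    [0, 0, 0],
    [0, 0, 0],
    [0, 0, 0],
    [0, 0, 0],
    [0, 0, 0],
    [0, 0, 0],
    [0, 0, 0],
    [0, 0, 0]
  ],
  "yaw": [0, 0, 0, 0, 0, 0, 0, 0]
}}

```text
time_s: 24.5
position: [0.4112, -0.2799, 0.1143]
orientation: [0.559, -0.559, -0.433, 0.433]
force: [-0.0, 0.7, 0.5]
grip_width: 0.0851
```

Emit:
{"api": "jog_arm", "payload": {
  "gripper": [-1, -1, -1, -1, -1, -1, -1],
  "slide": [
    [0, -0.01, 0],
    [0, -0.02, 0],
    [0, -0.03, 0],
    [0, -0.03, 0],
    [0, -0.03, 0],
    [0, -0.03, 0],
    [0, 0, 0]
  ],
  "yaw": [0, 0, 0, 0, 0, 0, 0]
}}

```text
time_s: 25.2
position: [0.413, -0.2808, 0.2696]
orientation: [-0.556, 0.561, 0.435, -0.432]
force: [0.8, -0.0, 0.7]
grip_width: 0.0852
```

```bash
python3 - <<'E'
from h import *
snap('scene','s17.png'); plan(.5415,-.1535,.26,-8.3)
im=cv2.imread('pics/s17.png'); cv2.imwrite('pics/s17c.png',cv2.resize(im[140:310,190:410],None,fx=3.5,fy=3.5,interpolation=3))
E
```

```text
pos [ 0.4122 -0.2802  0.2672] jaw ang 75.57 tool y [ 0.0048 -0.0015 -1.    ] F [-0.1325  0.3112 -0.3169] w 0.0855 t 25.25 j6 -1.62
slide [ 0.1549  0.0076 -0.0937]
yaw tool 83.86982492771332
```

View pics/s17c.png

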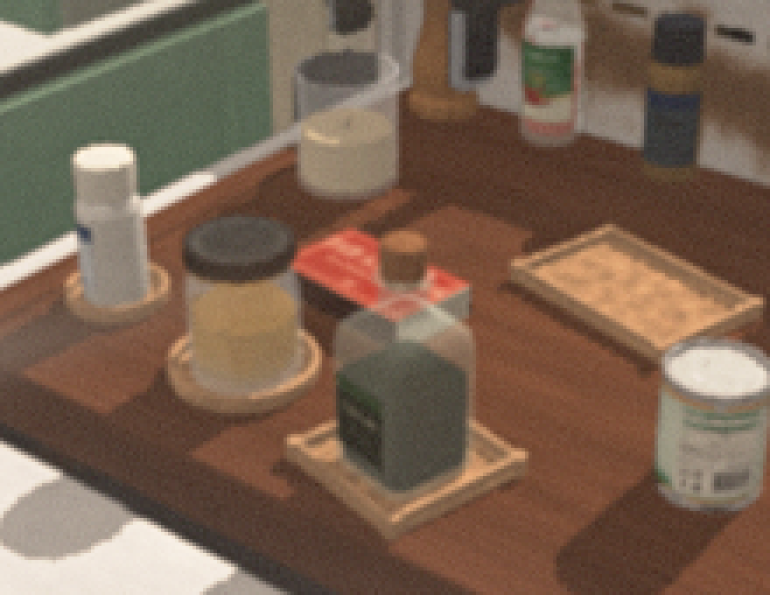

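The bottle stands seated in its square well. Now the matchbox: I move over it and turn 96° to grip across its 65 mm side.

Emit:
{"api": "jog_arm", "payload": {
  "gripper": [-1, -1, -1, -1, -1, -1],
  "slide": [
    [0.031, 0, -0.019],
    [0.031, 0, -0.019],
    [0.031, 0, -0.019],
    [0.031, 0, -0.019],
    [0.031, 0, -0.018],
    [0, 0, 0]
  ],
  "yaw": [0, 0, 0, 0, 0, 0]
}}

```text
time_s: 25.85
position: [0.5427, -0.1507, 0.263]
orientation: [0.559, -0.558, -0.433, 0.434]
force: [-0.7, -0.3, -0.9]
grip_width: 0.0852
```

Emit:
{"api": "jog_arm", "payload": {
  "gripper": [-1, -1, -1, -1, -1, -1, -1, -1, -1, -1, -1, -1],
  "slide": [
    [0, 0, 0],
    [0, 0, 0],
    [0, 0, 0],
    [0, 0, 0],
    [0, 0, 0],
    [0, 0, 0],
    [0, 0, 0],
    [0, 0, 0],
    [0, 0, 0],
    [0, 0, 0],
    [0, 0, 0],
    [0, 0, 0]
  ],
  "yaw": [-8, -8, -8, -8, -8, -8, -8, -8, -8, -8, -8, -8]
}}

```text
time_s: 27.05
position: [0.54, -0.1534, 0.2638]
orientation: [-0.051, 0.05, 0.705, -0.705]
force: [-0.5, 0.4, 0.2]
grip_width: 0.0857
```

```bash
python3 - <<'E'
from h import *
snap('wrist','w18.png'); snap('top','t18.png'); plan(.5415,-.1535,.1,171.7)
E
```

```text
pos [ 0.5401 -0.1534  0.2638] jaw ang 171.66 tool y [-0.0012  0.0001 -1.    ] F [ 0.0126 -0.4938  0.0818] w 0.0852 t 27.15 j6 -0.22
slide [-0.0016  0.1638 -0.0001]
yaw tool -0.03645434486821841
```

View pics/w18.png

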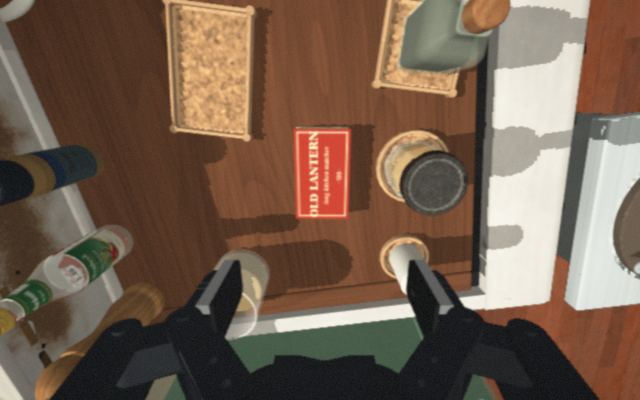

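```bash
python3 - <<'E'
from h import *
P=[(295,128),(350,129),(349,217),(297,217)]
X=np.array([back('w18',*p,.067)[:2] for p in P]); c=X.mean(0); print(X,c)
for i,j in((0,3),(1,2),(0,1),(3,2)):
    d=X[j]-X[i]; print(np.degrees(np.arctan2(d[1],d[0])),np.linalg.norm(d))
im=cv2.imread('pics/w18.png'); cv2.imwrite('pics/w18c.png',cv2.resize(im[110:230,270:370],None,fx=5,fy=5,interpolation=3))
im=cv2.imread('pics/t18.png'); cv2.imwrite('pics/t18c.png',cv2.resize(im[125:290,225:400],None,fx=4,fy=4,interpolation=3)[:600])
O=[(166,0),(255,9),(250,139),(170,130)]
Y=np.array([back('w18',*p,.057)[:2] for p in O]); print('obl',Y.mean(0))
E
```

```text
[[ 0.5657 -0.2126]
 [ 0.5039 -0.2026]
 [ 0.5174 -0.0952]
 [ 0.5823 -0.1046]] [ 0.5423 -0.1537]
81.26844173682514 0.10924120370517827
82.84814249596725 0.10816404828128216
170.8106621566075 0.06260419621344049
171.80839237165586 0.06558692132995995
obl [ 0.6491 -0.2824]
```

View pics/w18c.png

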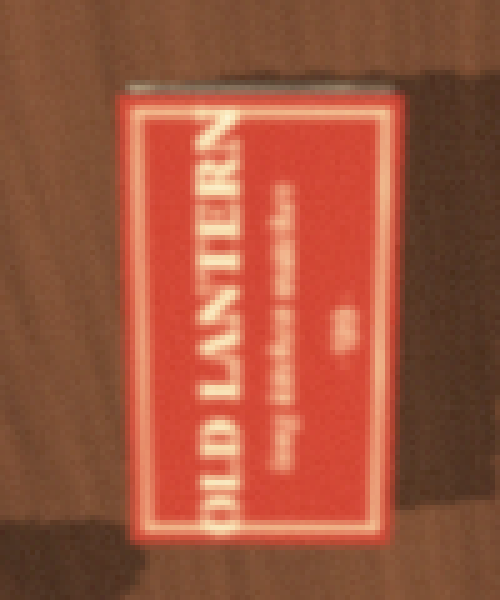

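View pics/t18c.png

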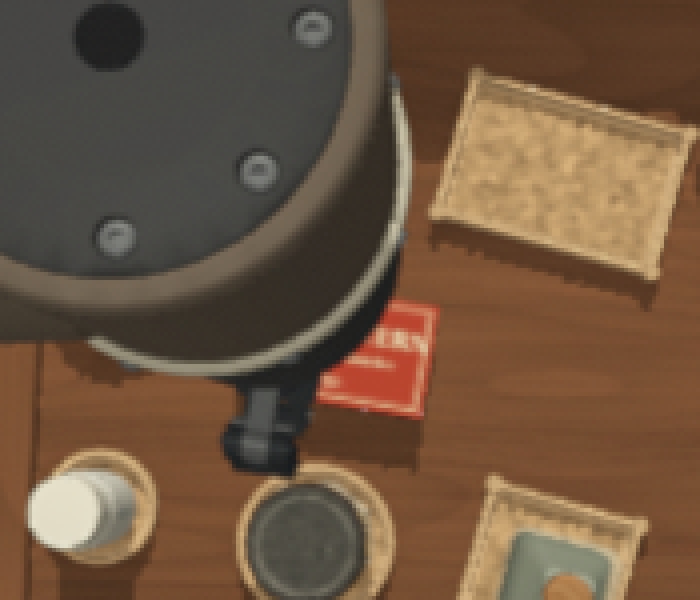

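The box centre is about (0.5425,-0.1535). I'll grip 20 mm off centre, away from the honey jar, with the jaws slightly pre-closed.

Emit:
{"api": "jog_arm", "payload": {
  "gripper": [-0.8, -0.8, -0.8, -0.8, -0.8, -0.8, -0.8, -0.8, -0.8],
  "slide": [
    [-0.0023, 0, 0.02],
    [0, 0.03, 0],
    [0, 0.03, 0],
    [0, 0.03, 0],
    [0, 0.03, 0],
    [0, 0.03, 0],
    [0, 0, 0],
    [0, 0, 0],
    [0, 0, 0]
  ],
  "yaw": [0, 0, 0, 0, 0, 0, 0, 0, 0],
  "newtons": 20
}}

```text
time_s: 28.05
position: [0.5413, -0.1735, 0.116]
orientation: [0.052, -0.053, -0.705, 0.705]
force: [0.4, -1.0, 0.3]
grip_width: 0.0765
```

```bash
python3 - <<'E'
from h import *
snap('wrist','w19.png'); plan(.5396,-.1733,.057,171.8)
s,R=RT();c=np.array([.5425,-.1535,.067])
X=R[:,0];Z=R[:,2]
print([proj('w19',c+a*.0325*X+b*.055*Z) for a in(-1,1) for b in (-1,1)])
E
```

```text
pos [ 0.5413 -0.1734  0.1162] jaw ang 171.52 tool y [ 0.0028 -0.0003 -1.    ] F [ 0.0547 -0.1956  0.5664] w 0.0768 t 28.1 j6 -0.18
slide [0.0019 0.0591 0.0001]
yaw tool -0.28468390617479145
[array([287.2657, 310.3987]), array([280.3732, 177.6469]), array([368.029 , 310.3275]), array([375.931 , 177.5526])]
```

View pics/w19.png

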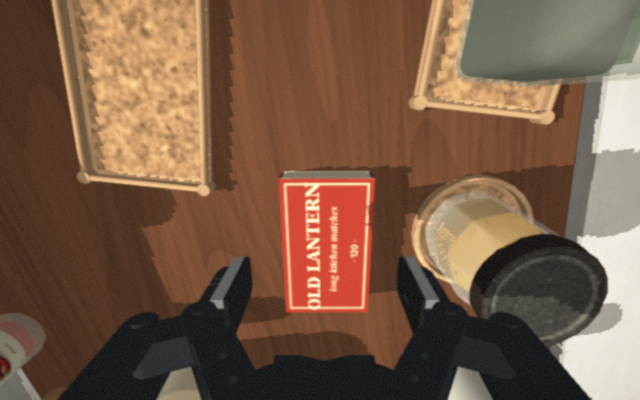

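The box corners match the prediction to within about 2 px. Descending the rest.

Emit:
{"api": "jog_arm", "payload": {
  "gripper": [-0.8, -0.8, -0.8, -0.8, -0.8, -0.8],
  "slide": [
    [0.0015, 0.015, 0],
    [0, 0.02, 0],
    [0, 0.015, 0],
    [0, 0.007, 0],
    [0, 0, 0],
    [0, 0, 0]
  ],
  "yaw": [0, 0, 0, 0, 0, 0]
}}

```text
time_s: 28.7
position: [0.5395, -0.1731, 0.0584]
orientation: [0.051, -0.053, -0.705, 0.705]
force: [0.7, -0.3, -0.1]
grip_width: 0.0771
```

```bash
python3 - <<'E'
from h import *
snap('scene','s20.png'); plan(.5396,-.1733,.057,171.8)
im=cv2.imread('pics/s20.png'); cv2.imwrite('pics/s20c.png',cv2.resize(im[130:270,220:390],None,fx=4.2,fy=4.2,interpolation=3))
E
```

```text
pos [ 0.5396 -0.1731  0.0585] jaw ang 171.57 tool y [ 0.0018 -0.0002 -1.    ] F [-0.6591  0.8282 -0.0604] w 0.0767 t 28.75 j6 -0.18
slide [-0.0001  0.0015  0.0002]
yaw tool -0.2331240143897162
```

View pics/s20c.png

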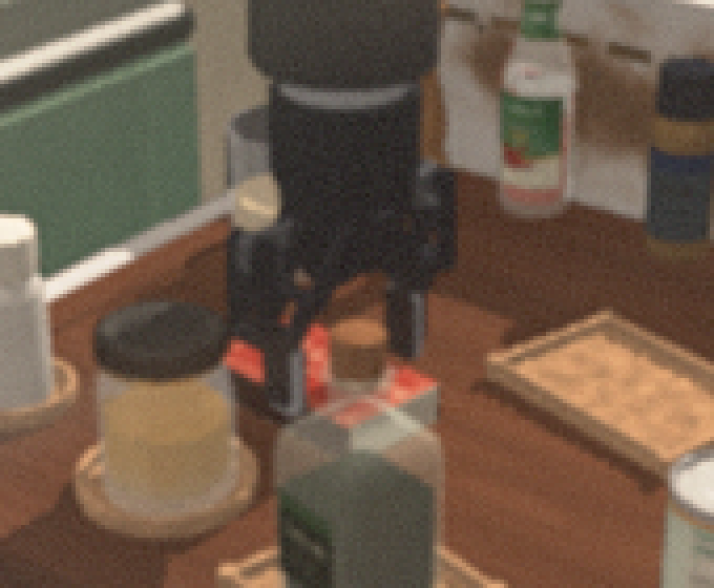

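```bash
python3 - <<'E'
from h import *
s,R=RT();p=s['position']
C=lambda x,y:(220+(x+.5)/4.2-.5,130+(y+.5)/4.2-.5)
print('obs near tip left/right corner',C(275,408),C(303,403),'far tip',C(398,352),C(420,355))
for k in(.0385,.046,-.0385,-.046):
  for b in(-.011,.011):
    for z in (0,-.006): print(k,b,z,proj('s20',p+R@[k,z,b]))
E
```

```text
obs near tip left/right corner (285.0952380952381, 226.76190476190476) (291.76190476190476, 225.57142857142856) far tip (314.3809523809524, 213.42857142857144) (319.6190476190476, 214.14285714285714)
0.0385 -0.011 0 [286.2231 228.7081]
0.0385 -0.011 -0.006 [286.1574 226.3033]
0.0385 0.011 0 [293.1408 232.3824]
0.0385 0.011 -0.006 [293.0933 229.9538]
0.046 -0.011 0 [283.64   229.9427]
0.046 -0.011 -0.006 [283.5668 227.5298]
0.046 0.011 0 [290.5547 233.6523]
0.046 0.011 -0.006 [290.4997 231.2154]
-0.0385 -0.011 0 [311.3854 216.6816]
-0.0385 -0.011 -0.006 [311.3881 214.358 ]
-0.0385 0.011 0 [318.3133 220.0208]
-0.0385 0.011 -0.006 [318.3344 217.6748]
-0.046 -0.011 0 [313.7113 215.5699]
-0.046 -0.011 -0.006 [313.7201 213.254 ]
-0.046 0.011 0 [320.6385 218.879 ]
-0.046 0.011 -0.006 [320.6656 216.5408]
```

The tips sit about 7–8 mm above the TCP at this opening, so I'll go 8 mm lower and then close.

Emit:
{"api": "jog_arm", "payload": {
  "gripper": [-0.8, -0.8, -0.6, -0.3, 0, 1, 1, 1, 1, 1],
  "slide": [
    [0, 0.005, 0],
    [0, 0.004, 0],
    [0, 0, 0],
    [0, 0, 0],
    [0, 0, 0],
    [0, 0, 0],
    [0, 0, 0],
    [0, 0, 0],
    [0, 0, 0],
    [0, 0, 0]
  ],
  "yaw": [0, 0, 0, 0, 0, 0, 0, 0, 0, 0],
  "newtons": 20
}}

```text
time_s: 29.75
position: [0.5387, -0.1731, 0.0483]
orientation: [-0.052, 0.052, 0.705, -0.705]
force: [-0.5, -0.3, -0.3]
grip_width: 0.066
```

```bash
python3 - <<'E'
from h import *
snap('scene','s21.png'); snap('wrist','w21.png'); plan(.5396,-.1733,.057,171.8)
im=cv2.imread('pics/s21.png'); cv2.imwrite('pics/s21c.png',cv2.resize(im[160:260,240:360],None,fx=6,fy=6,interpolation=3))
E
```

```text
pos [ 0.5387 -0.1731  0.0483] jaw ang 171.56 tool y [ 0.  0. -1.] F [-0.4895 -0.4196  0.4544] w 0.0656 t 29.85 j6 -0.18
slide [-0.0009 -0.0087  0.0001]
yaw tool -0.24195206384945322
```

View pics/s21c.png

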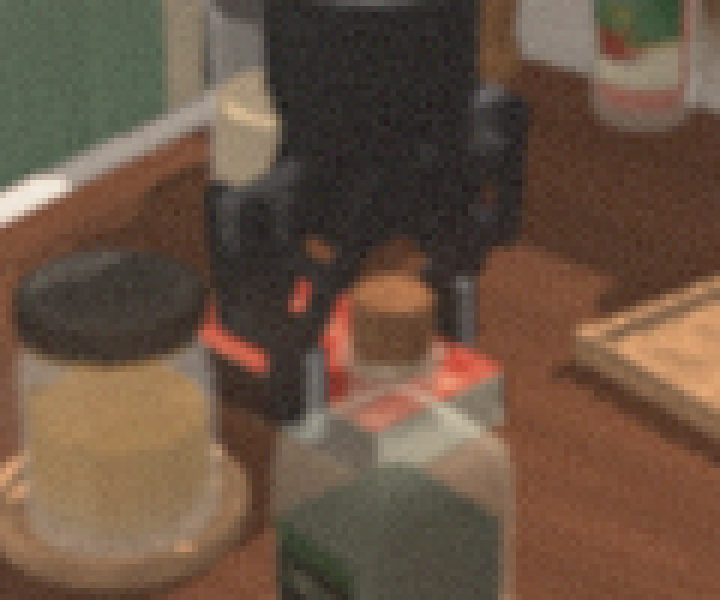

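View pics/w21.png

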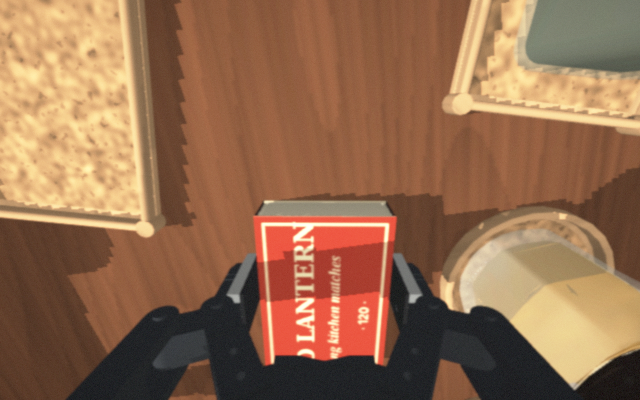

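Gripped at 65.8 mm. Lifting and checking how far the box hangs below the tips.

Emit:
{"api": "jog_arm", "payload": {
  "gripper": [1, 1, 1, 1, 1, 1, 1, 1],
  "slide": [
    [0, -0.005, 0],
    [0, -0.01, 0],
    [0, -0.02, 0],
    [0, -0.025, 0],
    [0, -0.025, 0],
    [0, -0.02, 0],
    [0, 0, 0],
    [0, 0, 0]
  ],
  "yaw": [0, 0, 0, 0, 0, 0, 0, 0]
}}

```text
time_s: 30.65
position: [0.5389, -0.173, 0.1544]
orientation: [-0.051, 0.053, 0.705, -0.705]
force: [-0.4, -0.2, -1.8]
grip_width: 0.0655
```

```bash
python3 - <<'E'
from h import *
snap('scene','s22.png'); 
# target grip: oblong centre minus 20mm along long axis
c=np.array([.648,-.283]); a=np.radians(75.7); g=c-.0195*np.array([np.cos(a),np.sin(a)]); print(g)
plan(g[0],g[1],.12,165.7)
im=cv2.imread('pics/s22.png'); cv2.imwrite('pics/s22c.png',cv2.resize(im[130:230,240:360],None,fx=6,fy=6,interpolation=3))
E
```

```text
[ 0.6432 -0.3019]
pos [ 0.5384 -0.173   0.1535] jaw ang 171.55 tool y [ 0.0002  0.0003 -1.    ] F [ 0.8125  0.0073 -1.4902] w 0.0655 t 30.7 j6 -0.18
slide [-0.1226  0.0335  0.1121]
yaw tool 5.850148605442769
```

View pics/s22c.png

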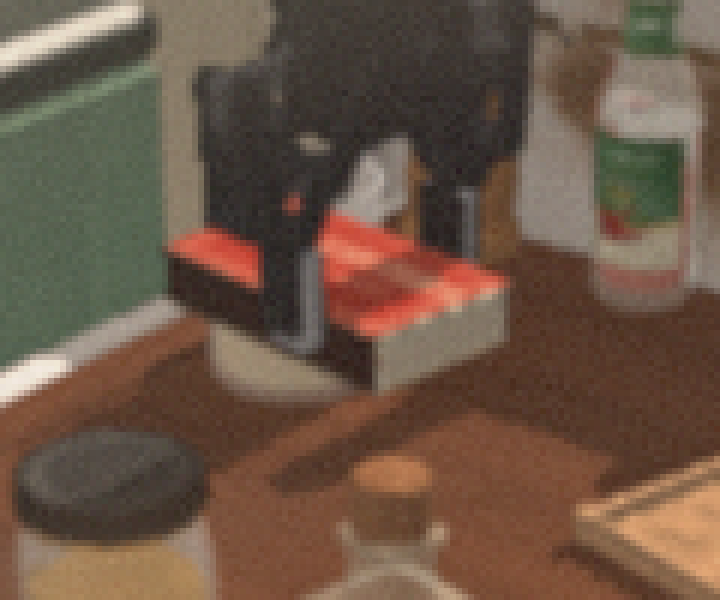

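The tips sit mid-height, about 10–11 mm above the box's underside, which is enough to stay over the rim. Carrying it over the oblong holder.

Emit:
{"api": "jog_arm", "payload": {
  "gripper": [1, 1, 1, 1, 1, 1, 1, 1, 1, 1],
  "slide": [
    [-0.014, 0, 0.013],
    [-0.02, 0, 0.018],
    [-0.022, 0, 0.02],
    [-0.022, 0, 0.02],
    [-0.022, 0, 0.02],
    [-0.015, 0, 0.014],
    [-0.0076, 0, 0.007],
    [0, 0, 0],
    [0, 0, 0],
    [0, 0, 0]
  ],
  "yaw": [0, 0, 0, 0, 0, 0, 0, 3, 2.9, 0]
}}

```text
time_s: 31.7
position: [0.643, -0.3015, 0.1524]
orientation: [-0.089, 0.088, 0.702, -0.701]
force: [-0.4, 0.2, 0.3]
grip_width: 0.0658
```

```bash
python3 - <<'E'
from h import *
snap('scene','s23.png');snap('wrist','w23.png');snap('top','t23.png'); 
plan(.6432,-.3019,.0523,165.7)
im=cv2.imread('pics/s23.png'); cv2.imwrite('pics/s23c.png',cv2.resize(im[130:270,300:440],None,fx=4.2,fy=4.2,interpolation=3))
E
```

```text
pos [ 0.6433 -0.3014  0.153 ] jaw ang 165.75 tool y [-0.0005  0.0002 -1.    ] F [ 0.3059  0.2772 -0.2445] w 0.0657 t 31.85 j6 -0.08
slide [-0.0001  0.1007  0.0005]
yaw tool 0.05351157038731458
```

View pics/s23c.png

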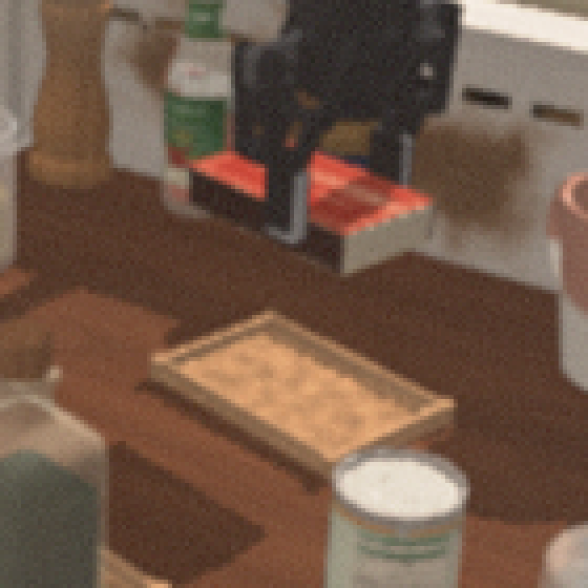

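View pics/w23.png

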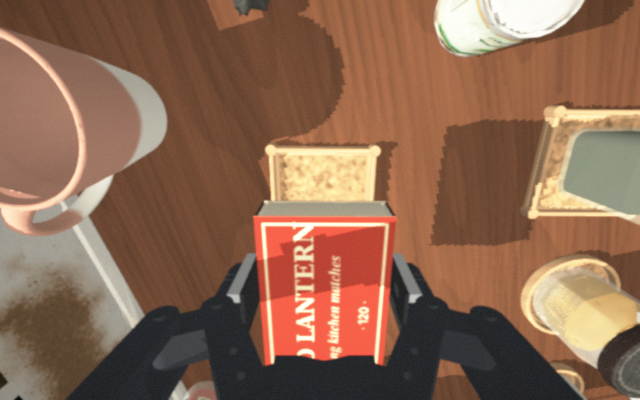

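```bash
python3 - <<'E'
from h import *
s,R=RT();p=s['position'];f='w23'
a,b=back(f,271,149,.057),back(f,378,149,.057); print('w',np.linalg.norm(b-a)); d=b-a; print('ang',np.degrees(np.arctan2(d[1],d[0])))
m=(a+b)/2; print('holder end mid tool', R.T@(m-p),'-> centre', m-.067*R[:,2])
a,b=back(f,255,217,.1717),back(f,395,217,.1717); print('w',np.linalg.norm(b-a)); m=(a+b)/2; print('box end tool',R.T@(m-p),'centre',m-.055*R[:,2])
# scene/top holder fit
from scipy.optimize import least_squares
C=lambda x,y:(300+(x+.5)/4.2-.5,130+(y+.5)/4.2-.5)
obs=np.array([C(153,357),C(270,314),C(453,404)])
def cor(c,ang):
    X=np.array([np.cos(ang),np.sin(ang)]);Y=np.array([-X[1],X[0]])
    return [np.r_[c+sx*.0445*X+sy*.067*Y,.057] for sx,sy in((-1,1),(1,1),(1,-1))]
g=lambda q:(np.array([proj('s23',x) for x in cor(q[:2],q[2])])-obs).ravel()
r=least_squares(g,[.648,-.283,-.25]); print('scene holder',r.x[:2],np.degrees(r.x[2]),r.fun)
E
```

```text
w 0.08752746708256232
ang 165.67709003397334
holder end mid tool [-0.0003  0.096   0.047 ] -> centre [ 0.6484 -0.2821  0.057 ]
w 0.06444268130682444
box end tool [-0.0003 -0.0187  0.034 ] centre [ 0.6487 -0.2811  0.1717]
scene holder [ 0.6484 -0.2835] -14.473185438790452 [ 0.3215  0.4876  0.1365 -0.2728 -0.4341 -0.1132]
```

The holder and box centres agree within about 2 mm. Lowering.

Emit:
{"api": "jog_arm", "payload": {
  "gripper": [1, 1, 1, 1, 1, 1, 1, 1, 1],
  "slide": [
    [0, 0.015, 0.001],
    [0, 0.025, 0],
    [0, 0.025, 0],
    [0, 0.02, 0],
    [0, 0.008, 0],
    [0, 0.003, 0],
    [0, 0, 0],
    [0, 0, 0],
    [0, 0, 0]
  ],
  "yaw": [0, 0, 0, 0, 0, 0, 0, 0, 0]
}}

```text
time_s: 32.75
position: [0.644, -0.303, 0.0585]
orientation: [0.087, -0.089, -0.702, 0.702]
force: [0.8, 0.7, 0.1]
grip_width: 0.0657
```

```bash
python3 - <<'E'
from h import *
snap('scene','s24.png'); plan(.6432,-.3019,.0523,165.7)
im=cv2.imread('pics/s24.png'); cv2.imwrite('pics/s24c.png',cv2.resize(im[150:250,310:430],None,fx=6,fy=6,interpolation=3))
E
```

```text
pos [ 0.6439 -0.3029  0.0584] jaw ang 165.67 tool y [ 0.0017 -0.0004 -1.    ] F [ 0.1892 -0.1289 -0.349 ] w 0.0654 t 32.8 j6 -0.08
slide [ 0.0009  0.0061 -0.0008]
yaw tool -0.032862716370601674
```

View pics/s24c.png

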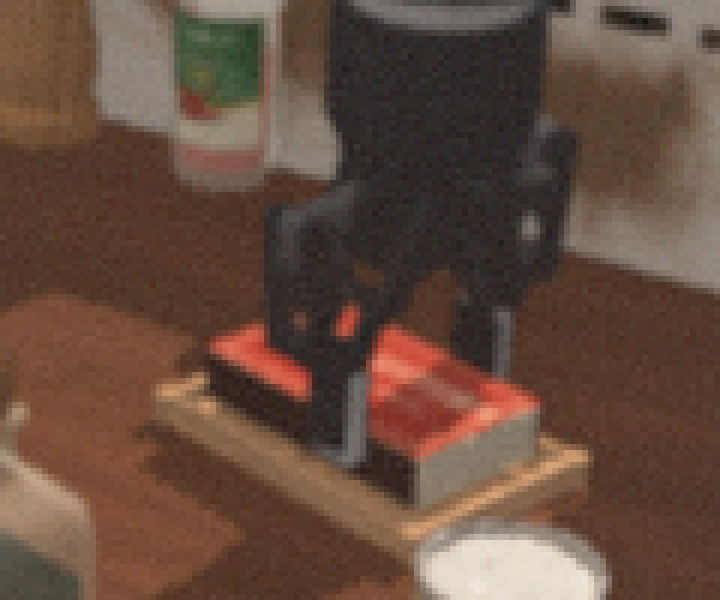

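Emit:
{"api": "jog_arm", "payload": {
  "gripper": [1, 1, 1, 1, 1, 1],
  "slide": [
    [0.0005, 0.002, 0],
    [0, 0.001, 0],
    [0, 0.001, 0],
    [0, 0.001, 0],
    [0, 0, 0],
    [0, 0, 0]
  ],
  "yaw": [0, 0, 0, 0, 0, 0]
}}

```text
time_s: 33.4
position: [0.6428, -0.3027, 0.0522]
orientation: [-0.088, 0.088, 0.702, -0.702]
force: [-0.2, -0.2, -0.1]
grip_width: 0.0657
```

Emit:
{"api": "jog_arm", "payload": {
  "gripper": [1, 1, 1, 1],
  "slide": [
    [0, 0.0005, 0],
    [0, 0.0005, 0],
    [0, 0, 0],
    [0, 0, 0]
  ],
  "yaw": [0, 0, 0, 0]
}}

```text
time_s: 33.8
position: [0.6428, -0.3027, 0.0521]
orientation: [0.088, -0.088, -0.702, 0.702]
force: [-2.3, 1.2, 5.8]
grip_width: 0.0657
```

```bash
python3 - <<'E'
from h import *
snap('scene','s25.png')
im=cv2.imread('pics/s25.png'); cv2.imwrite('pics/s25c.png',cv2.resize(im[150:250,310:430],None,fx=6,fy=6,interpolation=3))
E
```

```text
(no output)
```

View pics/s25c.png

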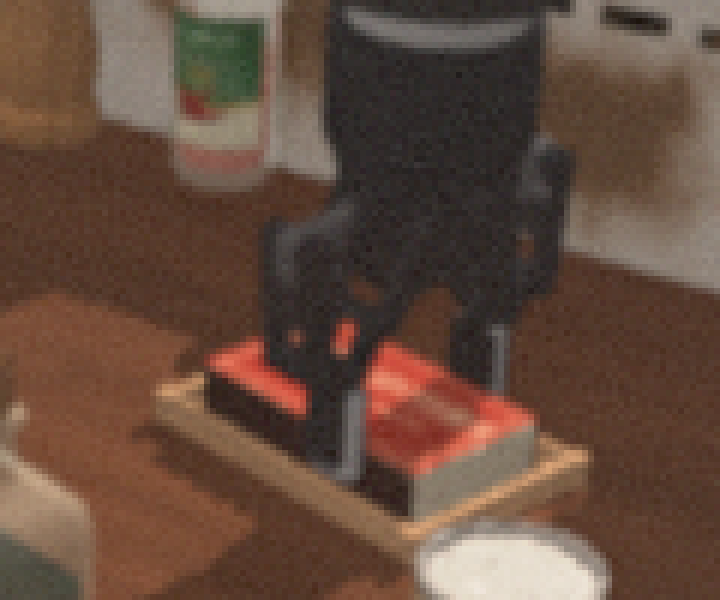

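Emit:
{"api": "jog_arm", "payload": {
  "gripper": [-0.3, -0.5, -0.7, -0.8, -0.8, -0.8, -0.8],
  "slide": [
    [0, 0, 0],
    [0, 0, 0],
    [0, 0, 0],
    [0, 0, 0],
    [0, 0, 0],
    [0, 0, 0],
    [0, 0, 0]
  ],
  "yaw": [0, 0, 0, 0, 0, 0, 0]
}}

```text
time_s: 34.55
position: [0.6428, -0.3027, 0.0512]
orientation: [-0.088, 0.088, 0.702, -0.702]
force: [0.0, -0.3, -0.1]
grip_width: 0.0768
```

Emit:
{"api": "jog_arm", "payload": {
  "gripper": [-0.8, -0.8, -0.8, -0.8, -1, -1, -1],
  "slide": [
    [0, -0.01, 0],
    [0, -0.03, 0],
    [0, -0.04, 0],
    [0, -0.05, 0],
    [0, -0.05, 0],
    [0, -0.02, 0],
    [0, 0, 0]
  ],
  "yaw": [0, 0, 0, 0, 0, 0, 0]
}}

```text
time_s: 35.25
position: [0.6444, -0.3035, 0.2575]
orientation: [0.085, -0.091, -0.701, 0.702]
force: [0.4, -0.5, 0.0]
grip_width: 0.0853
```

```bash
python3 - <<'E'
from h import *
snap('scene','s26.png');snap('wrist','w26.png');plan(.6,-.3,.25)
im=cv2.imread('pics/s26.png'); cv2.imwrite('pics/s26c.png',cv2.resize(im[140:310,190:430],None,fx=3.3,fy=3.3,interpolation=3))
E
```

```text
pos [ 0.6427 -0.3026  0.2522] jaw ang 165.65 tool y [ 0.0014  0.0001 -1.    ] F [-0.1737 -0.15   -0.5294] w 0.0853 t 35.35 j6 -0.08
slide [0.042  0.0021 0.0081]
```

View pics/s26c.png

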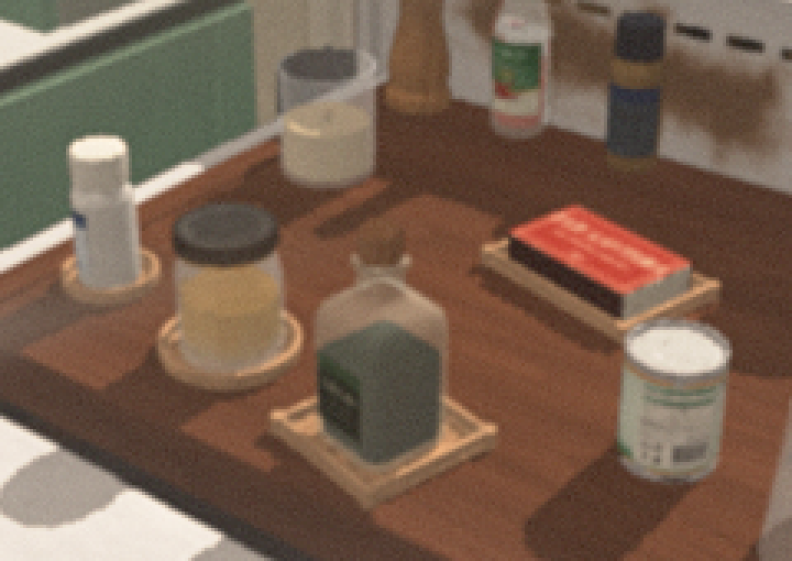

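View pics/w26.png

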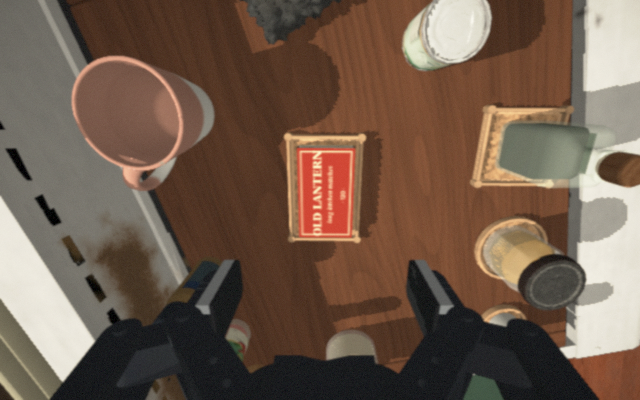

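```bash
python3 - <<'E'
from h import *
snap('top','t27.png')
C=lambda x,y:(225+(x+.5)/4-.5,125+(y+.5)/4-.5)
print('slim',back('t18',*C(65,510),.147)[:2],'ring',back('t18',*C(104,506),.057)[:2])
print('honey',back('t18',*C(304,541),.135)[:2],'ring',back('t18',*C(316,541),.057)[:2])
# tin, candle compare
im=cv2.imread('pics/t27.png');cv2.imwrite('pics/t27c.png',cv2.resize(im[120:300,220:450],None,fx=3.2,fy=3.2,interpolation=3))
a=cv2.imread('pics/top0.png').astype(int);b=im.astype(int)
print('tin diff',abs(a-b)[215:250,408:445].mean(),'candle diff',abs(a-b)[130:172,232:273].mean())
E
```

```text
slim [ 0.4475 -0.0223] ring [ 0.4485 -0.024 ]
honey [ 0.4344 -0.1457] ring [ 0.4319 -0.1465]
tin diff 7.654568854568854 candle diff 43.18021680216802
```

View pics/t27c.png

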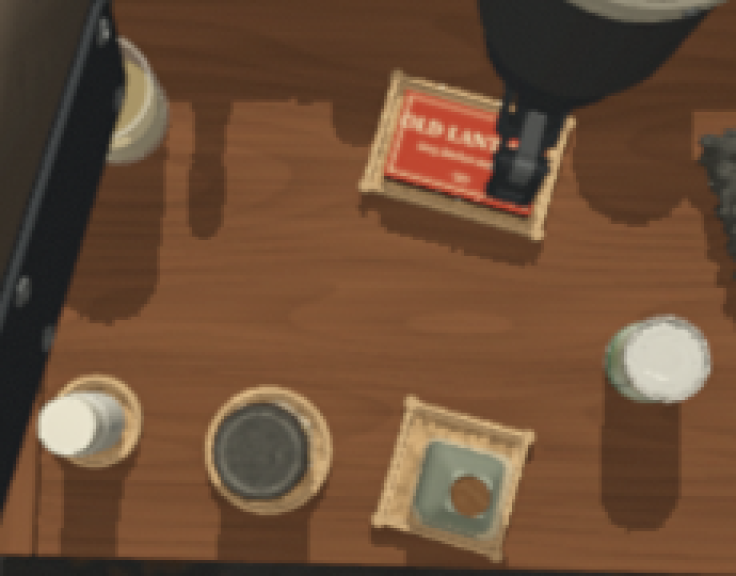

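```bash
python3 - <<'E'
from h import *
C=lambda x,y:(220+(x+.5)/3.2-.5,120+(y+.5)/3.2-.5)
print('cork',back('t27',*C(470,494),.185)[:2],'holder',np.mean([back('t27',*C(*p),.057)[:2] for p in [(411,400),(531,437),(498,557),(377,523)]],0))
print('foot', [back('t27',*C(*p),.142)[:2] for p in [(500,447)]])
ctrl.close_job()
E
```

```text
cork [ 0.4122 -0.2795] holder [ 0.4141 -0.2793]
foot [array([ 0.4399, -0.3022])]
the job is handed in; nothing more can be done
```

The job is done and handed in. All four items are in their holders, placed in the order you gave: honey jar, slim spice jar, square bottle, matchbox. Each was lowered until light contact, with forces of 5–11 N at the last step, and then released. The job took about 35 s of robot time.

**Centring:** the last camera checks put each item within about 3 mm of its holder's middle.

| Item | Offset from holder centre | Measured |
|---|---|---|
| Honey jar | about 2.5 mm | after release |
| Slim spice jar | about 2 mm | after release |
| Square bottle | about 2 mm (at the cork) | after release |
| Matchbox | within about 2 mm | before lowering; looked centred and flat after release |

**Seating and release:** the jars and bottle look upright and seated, and the gripper is open and raised clear.

**Bystanders:** the tin is unchanged between the first and last top views. The candle was partly hidden by the arm in the last top view, so my image-difference check on it was not valid. In the last scene view it still stands upright in its place, and no move force suggested contact with it.

**Bottle grip:** the gripper opening read 55.6 mm on the 65 mm bottle, because the pads bore only on the top part of its flat sides. The grip held without slipping.

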